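Pry open a core case, load the cores and strap them in

ROBOT

A 6-joint arm with a two-finger parallel gripper is mounted at the origin on a cart in front of the work surface, level with it; the furniture and walls round the work are solid. World frame = base frame: x ahead of the robot, y to its left, z up, the work surface at z = 0. Lengths are in m, angles in rad, forces in N, time in s.
With the tool pointing down it reaches from about 0.35 to 0.775 m from the base axis. Payload 5.5 kg.
Tool frame: the origin (TCP) lies between the finger pads; the fingertips stand 22 mm ahead of it and the grasp point (between the pads) lies 3 mm ahead of it; z points along the fingers, y is the line along which they close (so a half turn about z gives the same grasp; the last joint's range is limited). The gripper opens to 85 mm and grips with 20 to 120 N. Pads are 22 mm wide; open, the fingers measure 114 mm over their backs; the gripper's body (76 mm by 85 mm) begins 54 mm behind the grasp point. The pads swing forward as they close: fully open they stand 13 mm farther back than shut.
Start: joints at [1.047, 0.313, 0.046, 1.304, 0, 1.431], TCP at [0.215, 0.533, 0.253] pointing down, gripper open.
Joint ranges: [-2.76, 2.76], [-0.86, 1.69], [-1.03, 1.26], [-2.2, 2.34], [-1.47, 1.5], [-3.14, 3.14]. Speed limits (rad/s): [2.57, 2.57, 3.14, 3.14, 3.14, 3.14].

INTERFACE

Orientations are given as a unit quaternion [w, x, y, z].
In Python, from workcell import env gives the robot as it stands.
- The arm moves only by the shell command python3 nudge.py 'ROWS' [OPENING] [FORCE]. ROWS is a JSON list of rows, 1 to 8 of them, each of 6 numbers: dx, dy, dz in m, then a rotation vector rx, ry, rz in rad; each row is the pose to reach, as a shift and turn from the pose commanded when the command began, along the tool's axes at that moment; what a row does not reach only later rows make up. A row lasts 1/8 s, in which the tool goes at most 0.0625 m and 0.188 rad, less where a joint would pass 70% of its speed; a pose out of reach is approached as far as the arm can. OPENING is the finger opening in m, set as the command begins (- or left out keeps the last). The fingers move at their own pace and stop on an object; FORCE is the grip in N (left out, the last holds). Time passes only in rows, so rows that do not move let the fingers close. It prints the time, the measured TCP pose, the force, the opening and the grip force at its end.
- env.get_state(): the state, without advancing time (a new reading comes with each control period).
- env.read_camera(name): name is "side" or "top"; returns a dict with "image" (400x640x3 uint8, red, green, blue), "K" (3x3 intrinsics, pixels), "R" (3x3) and "t" (3): a world point X has camera coordinates R X + t. Camera axes: x right, y down, z forward; pixel columns grow to the right and rows downward; lengths in m; the calibration is good to about 2 mm. A picture is of the moment at which its call begins. There is no depth.
- env.hand_in(): hands the job in; it is judged then, once.
The state is a dict: "clock": time; "joint_pos": joint angles; "qvel": joint speeds; "tau": joint torques, N m; "tcp_pos": TCP position; "orientation": TCP orientation; "wrist_force": force on the tool from outside, world axes, zero at the start; "ft_torque": the same for the moment, N m; "finger_gap": finger opening in m; "grip_force": force on a finger pad.
Only numpy, scipy, OpenCV 4.12 (cv2) and the standard library are available. Lean on these libraries where they do the work, as an engineer would, in place of code of your own. Each camera call takes 0.05 s, during which the arm holds its last target. There are 200 camera calls.

TASK

Pry the snapped-on cover of the grey core case loose with the flat scraper, its blade levered in the notch under the cover's flange; stand the cover right way up on the bench beside the case, and lay the scraper back flat on the black mixing tile. Lay every loose stone core in the saddles of a bay of its own, in the middle of the bay's length, then press all three orange straps down, over an empty bay too, until each clicks shut and holds. Leave the bottle and the stone ring alone.

Things in the scene. Friction and masses are not known exactly. Their poses are not given: they have to be found in the camera images.
- case: Dark grey lower half of a core case, fixed on the bench; rim 150 x 224 mm, 70 mm high; inner floor 36 mm high. Origin: centre of underside. Own x runs along the three bays; -y is the side with the pry notch, +y the side with two hooks. Each bay has V saddles at x = -36 and +33 mm, free room for fingers at x = -25 to +18 mm. Catch towers inside at x = +-50, y = -90 mm, 82 mm high.
- notch (a point): Middle of the notch's bright outer edge, (0, -132, 65.5) mm in the case's frame (same axes): the fulcrum. From it a ramp 48 mm wide falls 8 degrees towards +y and ends at y = -96 mm, passing under the cover's flange (flange from y = -116 to -98 mm, underside z = 70 mm). Lay a blade on the ramp, tip 25 to 35 mm past the edge, and lever the handle down.
- cover: Olive deep cover, loose, 0.26 to 0.4 kg, 148 x 224 mm over its 5 mm flange, 54 mm high, open below, grip rib on top. Origin: centre of its underside, on the case's rim at z = 70 mm; axes as the case's while on. Held by two spring catches at -y and by two hooks that reach 4.5 mm over its +y flange, 2 mm above it: raise the -y side first, then draw it 10 mm to -y and lift.
- cover_rib (a point): Centre of the top of the cover's grip rib: 12 mm wide (x), 84 mm long (y), its top 72 mm above the cover's underside, 18 mm above the cover's top face. Grip it across x from above.
- cover_edge (a point): Middle of the flange's outer lower edge at the notch side, (0, -116, 0) mm in the cover's frame; z = 70 mm while snapped on. The catches let go after 5 to 6 mm of lift, at about 16 N at the flange; the edge then stays 6 to 10 mm up. Two lugs (z to 76 mm) just outside it keep the seated cover from sliding to -y.
- scraper: Flat scraper, loose, 0.15 kg: wooden handle 100 x 26 x 20 mm with a stiff steel blade 30 x 90 x 2.5 mm standing out of the middle of its thickness. +x points to the blade's tip, z is the blade's normal. Origin: underside of the handle's front end; handle x = -100 to 0, blade 0 to 90 mm, blade mid plane z = 10 mm. Lies on the mixing tile; grip the handle across y.
- blade_tip (a point): Middle of the front edge of the scraper's blade, (90, 0, 10) mm in the scraper's frame.
- scraper_mid (a point): Balance point of the scraper, in the handle 20 mm behind its front end, at mid thickness; (-20, 0, 10) mm in the scraper's frame.
- tile: Black stone mixing tile, fixed, 210 x 230 x 10 mm, lying flat. Origin: centre of its underside; z up. The scraper lies on it at first and belongs back on it. The bench beyond it (x = 0.55 to 0.71 m, y = -0.46 to -0.20 m) is clear: room for the cover.
- core_1: Drilled white stone core, a rod of 21 mm diameter and 105 mm length, lying on the bench; may be absent. Origin: centre of one end; its z axis runs along the rod to the other end.
- core_1_mid (a point): Middle of core_1, on its axis, 52.5 mm from either end; absent with the core.
- core_2: Drilled grey stone core, a rod of 21 mm diameter and 92 mm length, lying on the bench; may be absent. Origin: centre of one end; its z axis runs along the rod to the other end.
- core_2_mid (a point): Middle of core_2, on its axis, 46 mm from either end; absent with the core.
- core_3: Drilled beige stone core, a rod of 21 mm diameter and 98 mm length, lying on the bench; may be absent. Origin: centre of one end; its z axis runs along the rod to the other end.
- core_3_mid (a point): Middle of core_3, on its axis, 49 mm from either end; absent with the core.
- bay_1 (a point): Middle of a core seated in bay 1: (0, -54, 62) mm in the case's frame, axes as the case's; the core lies along x, either way round. Any core may go in any bay; a strap shuts over a core or an empty bay.
- strap_1 (a joint): Orange strap of bay 1, rad: 0 shut, 1.57 upright, 1.8 leaning to -y. Case frame: hinge along x at y = -74, z = 68 mm; bar x = 24 to 42 mm, 44 mm long from the hinge, outer face 10.5 mm off the hinge axis (z = 78.5 mm when shut). Stays where it is left. At 0.2 rad it meets the detent; about 10 N down, 36 mm from the hinge, clicks it to 0, where it holds.
- bay_2 (a point): Middle of a core seated in bay 2: (0, 2, 62) mm in the case's frame, axes as the case's; the core lies along x, either way round. Any core may go in any bay; a strap shuts over a core or an empty bay.
- strap_2 (a joint): Orange strap of bay 2, rad: 0 shut, 1.57 upright, 1.8 leaning to -y. Case frame: hinge along x at y = -18, z = 68 mm; bar x = 24 to 42 mm, 44 mm long from the hinge, outer face 10.5 mm off the hinge axis (z = 78.5 mm when shut). Stays where it is left. At 0.2 rad it meets the detent; about 10 N down, 36 mm from the hinge, clicks it to 0, where it holds.
- bay_3 (a point): Middle of a core seated in bay 3: (0, 58, 62) mm in the case's frame, axes as the case's; the core lies along x, either way round. Any core may go in any bay; a strap shuts over a core or an empty bay.
- strap_3 (a joint): Orange strap of bay 3, rad: 0 shut, 1.57 upright, 1.8 leaning to -y. Case frame: hinge along x at y = 38, z = 68 mm; bar x = 24 to 42 mm, 44 mm long from the hinge, outer face 10.5 mm off the hinge axis (z = 78.5 mm when shut). Stays where it is left. At 0.2 rad it meets the detent; about 10 N down, 36 mm from the hinge, clicks it to 0, where it holds.
- bottle: White squeeze bottle, a bystander standing on the bench, 38 mm diameter, 117 mm high. Origin: centre of its underside; z up. Leave it alone.
- ring: Brown stone ring, a bystander lying on the bench, 72 mm diameter, 16 mm high. Origin: centre of its underside. Leave it alone.

How it is judged:
By the outcome, as a careful person would: the job done as asked, in the order asked, and still so for the second after the job is handed in, with the robot touching nothing.
Of core_1, core_2, core_3 only 2 to 3 are there at a start; the rules pass over those that are not, and their reading is None.
At some moment in a run one of scraper may be knocked a few centimetres aside while the robot is not near it.
Once in a run the grip may slacken for a moment while it holds something.
It also fails if it takes over 208 s, if anything falls off the work surface, if the arm or the gripper's body presses on something with over 40 N, if the wrist force passes 120 N, or if a joint passes its speed limit or range.

## Working session

There is one attempt and no reset: what is moved stays moved. The work goes in short steps, Python scripts to look and compute and a shell command to move; the robot and the scene stay as the last step left them, time stands still between calls to the robot, and variables do not carry over. Pictures are saved under pics/ and viewed, at most 14 in all, crops included, and the job is handed in when it is done.

```bash
ls; mkdir -p pics; python3 - <<'E'
from workcell import env
import cv2, numpy as np
for n in ("top","side"):
    c=env.read_camera(n); cv2.imwrite(f"pics/{n}0.png",c["image"][:,:,::-1])
    print(n,np.round(c["K"],1).tolist(),np.round(c["R"],4).tolist(),np.round(c["t"],4).tolist())
s=env.get_state(); print({k:np.round(v,3).tolist() for k,v in s.items()})
E
```

```text
nudge.py
pics
workcell.py
top [[425.2, 0.0, 321.7], [0.0, 425.2, 205.2], [0.0, 0.0, 1.0]] [[0.0249, -0.9994, -0.0227], [-0.9984, -0.0237, -0.052], [0.0514, 0.024, -0.9984]] [0.0135, 0.481, 1.2529]
side [[361.0, 0.0, 320.9], [0.0, 361.0, 200.9], [0.0, 0.0, 1.0]] [[-0.9077, -0.4193, -0.0165], [-0.1878, 0.4413, -0.8775], [0.3752, -0.7934, -0.4793]] [0.4368, 0.196, 0.8827]
{'clock': 0.1, 'joint_pos': [1.047, 0.314, 0.045, 1.304, 0.0, 1.431], 'qvel': [-0.001, -0.0, 0.002, 0.0, 0.0, -0.001], 'tau': [0.003, -48.172, 29.924, 0.013, -0.0, 0.0], 'tcp_pos': [0.215, 0.533, 0.252], 'orientation': [-0.0, 0.191, 0.982, -0.001], 'wrist_force': [0.383, 0.196, 0.388], 'ft_torque': [0.038, 0.009, 0.053], 'grip_force': 0.0, 'finger_gap': 0.085}
```
View pics/top0.png

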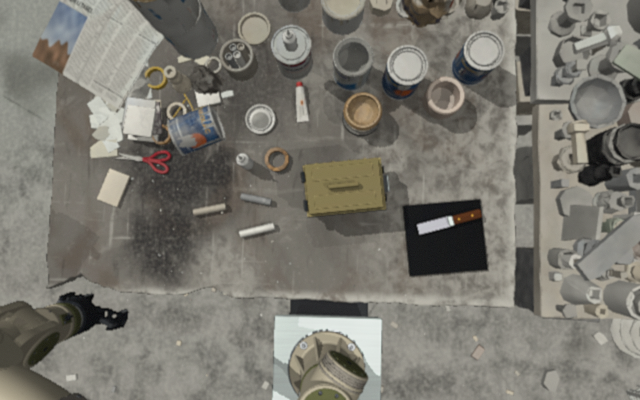

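View pics/side0.png

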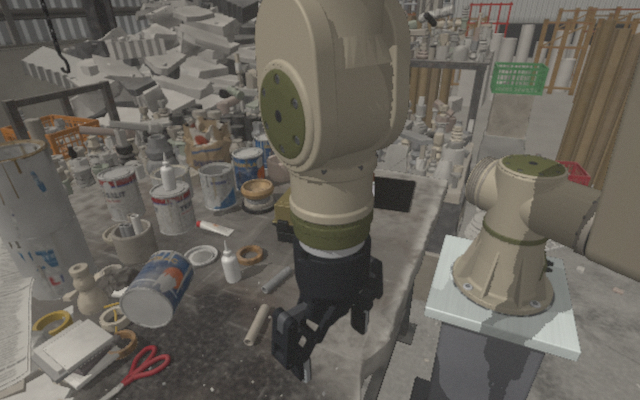

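```bash
python3 - <<'E'
import cv2
i=cv2.imread("pics/top0.png")
a=cv2.resize(i[150:225,290:400],None,fx=7,fy=7,interpolation=cv2.INTER_CUBIC)
cv2.imwrite("pics/c1.png",a)
a=cv2.resize(i[145:290,185:500],None,fx=2.5,fy=2.5,interpolation=cv2.INTER_CUBIC)
cv2.imwrite("pics/c2.png",a)
E
```

View pics/c1.png

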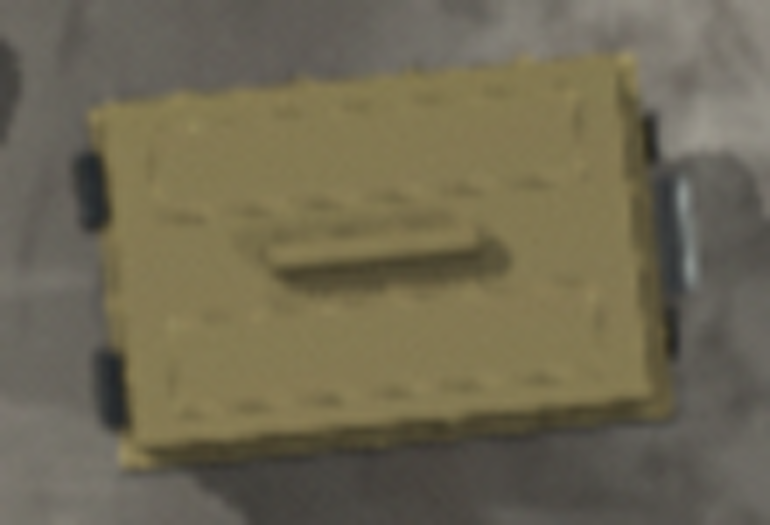

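View pics/c2.png

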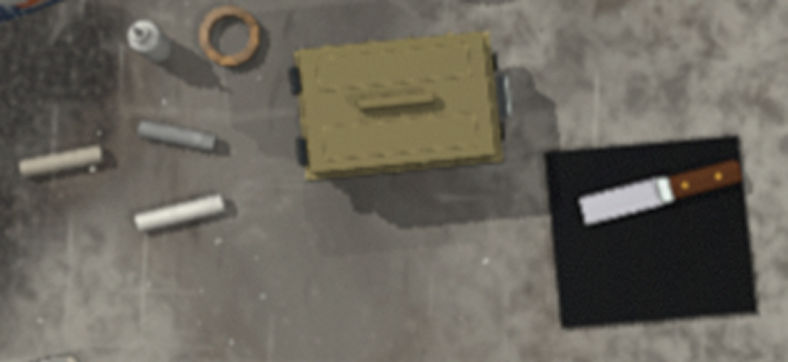

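```bash
cat > h.py <<'E'
from workcell import env
import cv2, numpy as np
from scipy.spatial.transform import Rotation as Ro
def ray(c,uv,z):
    R,t,K=map(np.array,(c["R"],c["t"],c["K"])); o=-R.T@t
    d=R.T@np.linalg.solve(K,[uv[0],uv[1],1.]); return o+d*(z-o[2])/d[2]
def proj(c,X):
    R,t,K=map(np.array,(c["R"],c["t"],c["K"])); p=K@(R@np.array(X)+t); return p[:2]/p[2]
def cam(name,fn=None):
    c=env.read_camera(name)
    if fn: cv2.imwrite("pics/"+fn,c["image"][:,:,::-1])
    return c
def tool():
    s=env.get_state(); w,x,y,z=s["orientation"]; return np.array(s["tcp_pos"]),Ro.from_quat([x,y,z,w])
def move(p,R):   # shift and rotvec in tool axes to target pose
    t0,R0=tool(); return np.round(R0.inv().apply(np.array(p)-t0),4).tolist(),np.round((R0.inv()*R).as_rotvec(),4).tolist()
def down(yaw):   # tool pointing down; finger-closing axis y at world angle yaw+90deg ; tool x at angle yaw
    return Ro.from_euler('z',yaw)*Ro.from_euler('x',np.pi)
E
python3 - <<'E'
from h import *
c=cam("top")
f=lambda u,v,k,x0,y0:((u+.5)/k-.5+x0,(v+.5)/k-.5+y0)
for n,p,z in [("TL",(95,105),.075),("TR",(635,55),.075),("BR",(674,413),.075),("BL",(122,466),.075),("ribL",(268,258),.142),("ribR",(485,238),.142),("notA",(683,180),.0655),("notB",(693,290),.0655)]:
    print(n,np.round(ray(c,f(*p,7,290,150),z),4))
print(tool()[1].as_matrix().round(3))
E
```

```text
TL [0.5918 0.0794 0.075 ]
TR [ 0.6169 -0.1391  0.075 ]
BR [ 0.472  -0.1574  0.075 ]
BL [0.4453 0.0645 0.075 ]
ribL [0.5245 0.0069 0.142 ]
ribR [ 0.5341 -0.0758  0.142 ]
notA [ 0.5676 -0.1606  0.0655]
notB [ 0.5227 -0.1654  0.0655]
[[-0.927  0.374 -0.001]
 [ 0.374  0.927 -0.001]
 [ 0.    -0.001 -1.   ]]
```

```bash
cat >> h.py <<'E'
def blob(mask,roi):
    x0,y0,x1,y1=roi; m=np.zeros_like(mask,np.uint8); m[y0:y1,x0:x1]=mask[y0:y1,x0:x1]
    n,l,s,ce=cv2.connectedComponentsWithStats(m.astype(np.uint8)); k=1+np.argmax(s[1:,4])
    return cv2.minAreaRect(np.argwhere(l==k)[:,::-1].astype(np.float32)),s[k,4]
def axis(c,rect,z):
    p=cv2.boxPoints(rect); e=[np.linalg.norm(p[1]-p[0]),np.linalg.norm(p[2]-p[1])]
    a,b=((p[0]+p[3])/2,(p[1]+p[2])/2) if e[0]>e[1] else ((p[0]+p[1])/2,(p[2]+p[3])/2)
    A,B=ray(c,a,z),ray(c,b,z); d=B-A
    return np.round((A+B)/2,4).tolist(), round(float(np.arctan2(d[1],d[0])),3), round(float(np.linalg.norm(d)),4)
def scraper(c,z=.02,roi=(385,150,520,300)):
    I=c["image"].astype(int); mx=I.max(2); r,g,b=I[...,0],I[...,1],I[...,2]
    m=(b>125)
    w=(r-b>40)&(r-g>22)&(r>70)
    rb,_=blob(m,roi); rh,_=blob(w,roi)
    return axis(c,rb,z),axis(c,rh,z+.008)
def cores(c):
    I=c["image"].astype(int); v=I.sum(2)
    bg=cv2.medianBlur(c["image"],41).astype(int).sum(2); out={}
    for n,roi in dict(white=(232,215,282,243),grey=(235,190,277,208),beige=(187,198,232,220)).items():
        out[n]=axis(c,blob(v-bg>(110 if n!="grey" else 40),roi)[0],.0105)
    return out
E
python3 - <<'E'
from h import *
c=cam("top")
print(scraper(c)); print(cores(c))
f=lambda u,v:((u+.5)/2.5-.5+185,(v+.5)/2.5-.5+145)
for p in [(547,152),(739,137),(756,313),(562,327)]: print(np.round(ray(c,f(*p),.01),3))
for p in [(582,213),(662,189)]: print('bl',np.round(ray(c,f(*p),.02),4))
for p in [(741,172)]: print('h',np.round(ray(c,f(*p),.03),4))
E
```

```text
(([0.4345, -0.3584, 0.02], -3.133, 0.4365), ([0.4585, -0.3993, 0.028], -1.288, 0.0803))
{'white': ([0.404, 0.2189, 0.0105], -1.311, 0.1051), 'grey': ([0.4974, 0.2268, 0.0105], -1.744, 0.0898), 'beige': ([0.4634, 0.3647, 0.0105], -1.336, 0.0968)}
[ 0.485 -0.218  0.01 ]
[ 0.509 -0.444  0.01 ]
[ 0.302 -0.465  0.01 ]
[ 0.28  -0.238  0.01 ]
bl [ 0.4142 -0.258   0.02  ]
bl [ 0.4446 -0.351   0.02  ]
h [ 0.4664 -0.4393  0.03  ]
```

```bash
cat >> h.py <<'E'
def plan(*wp):
    p0,R0=tool(); 
    for p,R in wp:
        p=np.array(p,float); d=R0.inv().apply(p-p0); r=(R0.inv()*R).as_rotvec()
        print([round(float(x),4) for x in [*d,*r]],"rows",int(np.ceil(max(np.linalg.norm(d)/.0625,np.linalg.norm(r)/.188))))
        p0,R0=p,R
E
python3 - <<'E'
from h import *
plan(([.40,.1,.25],down(2.2)),([.4473,-.3728,.15],down(1.851)),([.4473,-.3728,.035],down(1.851)))
E
```

```text
[-0.3335, -0.3322, 0.0031, -0.0011, 0.0002, 0.5578] rows 8
[-0.4101, -0.24, 0.1, 0.0, -0.0, 0.349] rows 8
[0.0, -0.0, 0.115, 0.0, 0.0, 0.0] rows 2
```

```bash
python3 nudge.py '[[-0.3335,-0.3322,0.003,0,0,0.558],[-0.3335,-0.3322,0.003,0,0,0.558],[-0.3335,-0.3322,0.003,0,0,0.558],[-0.3335,-0.3322,0.003,0,0,0.558],[-0.3335,-0.3322,0.003,0,0,0.558],[-0.3335,-0.3322,0.003,0,0,0.558],[-0.3335,-0.3322,0.003,0,0,0.558],[-0.3335,-0.3322,0.003,0,0,0.558]]' 0.06
python3 - <<'E'
from h import *
c=cam("top"); print(scraper(c)[1])
E
python3 nudge.py '[[-0.41,-0.24,0.1,0,0,0.349],[-0.41,-0.24,0.1,0,0,0.349],[-0.41,-0.24,0.1,0,0,0.349],[-0.41,-0.24,0.1,0,0,0.349],[-0.41,-0.24,0.1,0,0,0.349],[-0.41,-0.24,0.1,0,0,0.349],[-0.41,-0.24,0.1,0,0,0.349],[-0.41,-0.24,0.1,0,0,0.349]]'
python3 - <<'E'
from h import *
c=cam("side","s1.png")
plan(([.4473,-.3728,.15],down(1.851)),([.4473,-.3728,.035],down(1.851)))
E
```

```text
clock: 1.2
tcp_pos: [0.4009, 0.0977, 0.2503]
orientation: [0.0, 0.455, 0.89, 0.0]
wrist_force: [0.5, 0.2, -0.2]
finger_gap: 0.0598
grip_force: 0.0
([0.4586, -0.3994, 0.028], -1.28, 0.0803)
clock: 2.25
tcp_pos: [0.4472, -0.3747, 0.1494]
orientation: [-0.0, 0.602, 0.798, 0.0]
wrist_force: [-0.3, 0.5, 0.3]
finger_gap: 0.06
grip_force: 0.0
[0.007, 0.0017, -0.0021, -0.0007, 0.0032, -0.0046] rows 1
[0.0, -0.0, 0.115, 0.0, 0.0, 0.0] rows 2
```

```bash
python3 nudge.py '[[0,0,0.06,0,0,0],[0,0,0.10,0,0,0],[0,0,0.114,0,0,0],[0,0,0.114,0,0,0]]' 0.05
python3 nudge.py '[[0,0,0,0,0,0],[0,0,0,0,0,0],[0,0,0,0,0,0],[0,0,0,0,0,0],[0,0,0,0,0,0]]' 0.0 90
python3 nudge.py '[[0,0,0,0,0,0],[0,0,-0.05,0,0,0],[0,0,-0.11,0,0,0],[0,0,-0.11,0,0,0]]'
python3 - <<'E'
from h import *
print([tool()[0].round(4),tool()[1].as_matrix().round(3).tolist()])
c=cam("side","s2.png"); i=c["image"]; cv2.imwrite("pics/s2c.png",cv2.resize(i[100:300,280:480][:,:,::-1],None,fx=3,fy=3))
E
```

```text
clock: 2.8
tcp_pos: [0.4472, -0.3718, 0.0359]
orientation: [-0.001, 0.601, 0.799, 0.0]
wrist_force: [-0.0, -0.5, -0.3]
finger_gap: 0.0499
grip_force: 0.0
clock: 3.42
tcp_pos: [0.4486, -0.3735, 0.0388]
orientation: [0.002, 0.601, 0.799, -0.0]
wrist_force: [-0.7, 0.5, 6.4]
finger_gap: 0.0234
grip_force: 89.6
clock: 3.92
tcp_pos: [0.4502, -0.3754, 0.153]
orientation: [0.006, 0.601, 0.799, -0.001]
wrist_force: [0.1, -1.4, -2.1]
finger_gap: 0.0237
grip_force: 89.1
[array([ 0.4502, -0.3754,  0.153 ]), [[-0.276, 0.961, 0.008], [0.961, 0.277, -0.009], [-0.011, 0.006, -1.0]]]
```

View pics/s2c.png

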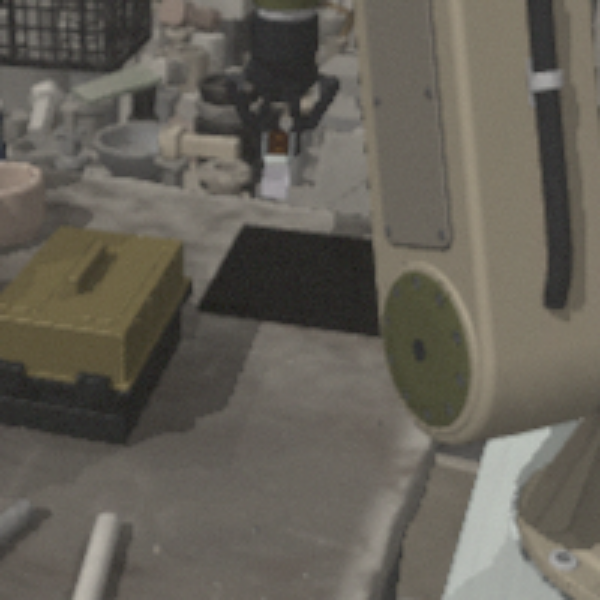

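```bash
python3 - <<'E'
from h import *
c=cam("top"); s=cam("side"); p,R=tool()
a=cv2.resize(c["image"][180:290,380:520][:,:,::-1],None,fx=4,fy=4,interpolation=cv2.INTER_CUBIC)
b=cv2.resize(s["image"][125:190,340:410][:,:,::-1],None,fx=8,fy=8,interpolation=cv2.INTER_CUBIC)[:440]
o=np.zeros((a.shape[0]+0,0,3),np.uint8)
cv2.imwrite("pics/m3.png",a); cv2.imwrite("pics/m4.png",b)
# expected tip/handle points for TCP
for off in [(.12,0,.003),(.12,0,.015),(.12,0,.02)]:
    X=p+R.apply(off); print(off,proj(c,X).round(1),proj(s,X).round(1))
E
```

```text
(0.12, 0, 0.003) [426.5 230.3] [372.1 163.7]
(0.12, 0, 0.015) [425.5 230.2] [371.9 167.1]
(0.12, 0, 0.02) [425.1 230.2] [371.8 168.6]
```

View pics/m3.png

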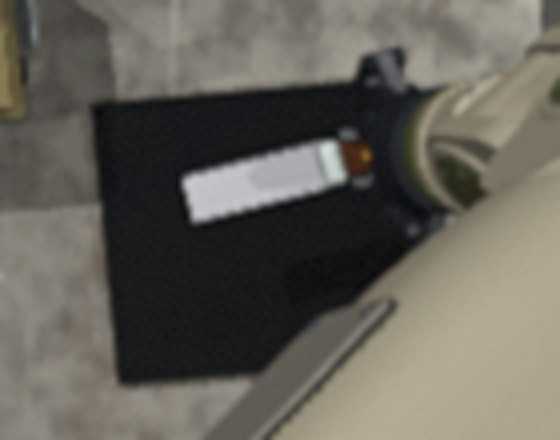

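View pics/m4.png

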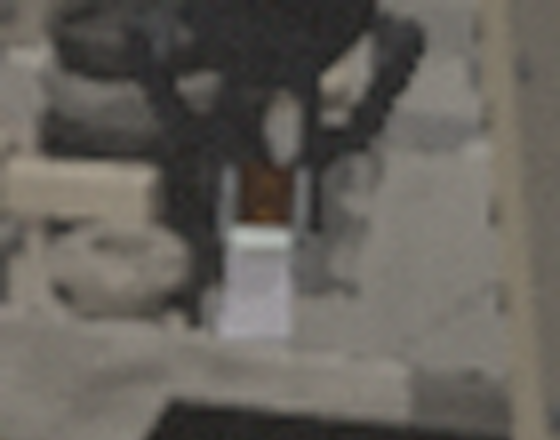

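```bash
python3 - <<'E'
from h import *
from scipy.optimize import least_squares as ls
c=cam("top"); s=cam("side"); p,R=tool()
f=lambda x:np.r_[proj(c,p+R.apply(x))-[426.4,229.4],proj(s,p+R.apply(x))-[371.4,166.7]]
r=ls(f,[.12,0,.015]); print(r.x.round(4),r.fun.round(2))
E
```

```text
[0.1163 0.002  0.0136] [-0.01 -0.02  0.02 -0.  ]
```

```bash
cat >> h.py <<'E'
C=np.array([.530,-.0335,0]); YAW=.115
def case(x,y,z): return C+Ro.from_euler('z',YAW).apply([x,y,z])
OFF=np.array([.117,.001,.016])
def pry(y,z,pitch,off=OFF):  # blade mid-plane tip at case (0,y,z), pitched up by pitch deg
    R=down(YAW+np.pi/2)*Ro.from_euler('y',np.radians(pitch)); return case(0,y,z)-R.apply(off),R
E
python3 - <<'E'
from h import *
l=lambda y:.0655+.00126+.0018-(y+.132)*np.tan(np.radians(8))
a=pry(-.15,l(-.15)+.06,-8); b=pry(-.15,l(-.15),-8); d=pry(-.102,l(-.102),-8)
print(a[0].round(3),b[0].round(3)); plan(a,b,d)
E
```

```text
[ 0.559 -0.296  0.163] [ 0.559 -0.296  0.103]
[0.0419, 0.1294, -0.0185, 0.01, -0.1419, 0.1648] rows 3
[0.0084, -0.0, 0.0594, 0.0, 0.0, 0.0] rows 1
[0.0485, -0.0, -0.0, 0.0, 0.0, 0.0] rows 1
```

```bash
python3 nudge.py '[[0.02,0.06,-0.018,0.005,-0.07,0.08],[0.03,0.10,-0.018,0.01,-0.14,0.165],[0.042,0.1294,-0.0185,0.01,-0.142,0.165],[0.042,0.1294,-0.0185,0.01,-0.142,0.165],[0.042,0.1294,-0.0185,0.01,-0.142,0.165]]'
python3 nudge.py '[[0.004,0,0.03,0,0,0],[0.0084,0,0.0594,0,0,0],[0.0084,0,0.0594,0,0,0],[0.0084,0,0.0594,0,0,0]]'
python3 - <<'E'
from h import *
c=cam("top"); s=cam("side"); p,R=tool(); print(p.round(4),R.as_matrix().round(3)[:,0])
for n,X in (("tip",p+R.apply(OFF)),("notch",case(0,-.132,.0655)),("edge",case(0,-.116,.075))): print(n,X.round(4),proj(c,X).round(1),proj(s,X).round(1))
a=cv2.resize(c["image"][150:250,340:450][:,:,::-1],None,fx=5,fy=5,interpolation=cv2.INTER_CUBIC)
b=cv2.resize(s["image"][150:250,270:380][:,:,::-1],None,fx=5,fy=5,interpolation=cv2.INTER_CUBIC)
cv2.imwrite("pics/m5.png",a)
cv2.imwrite("pics/m6.png",b)
l=lambda y:.0655+.00126+.0018-(y+.132)*np.tan(np.radians(8))
plan(pry(-.15,l(-.15),-8),pry(-.102,l(-.102),-8))
E
```

```text
clock: 4.8
tcp_pos: [0.5591, -0.296, 0.1632]
orientation: [0.052, 0.664, 0.745, -0.047]
wrist_force: [-1.3, -0.1, -1.8]
finger_gap: 0.0237
grip_force: 89.2
clock: 5.3
tcp_pos: [0.56, -0.2973, 0.1055]
orientation: [0.054, 0.664, 0.744, -0.047]
wrist_force: [0.4, -0.2, -1.4]
finger_gap: 0.0235
grip_force: 89.2
[ 0.5608 -0.2974  0.1065] [-0.112  0.983 -0.143]
tip [ 0.549  -0.1846  0.0739] [395.9 181.6] [325.3 184.8]
notch [ 0.5451 -0.1646  0.0655] [388.4 183.2] [323.9 189.8]
edge [ 0.5433 -0.1487  0.075 ] [383.2 183.3] [322.3 189.3]
[0.0025, -0.0014, 0.0029, 0.0036, 0.0042, -0.0014] rows 1
[0.0485, -0.0, -0.0, 0.0, 0.0, 0.0] rows 1
```

View pics/m5.png

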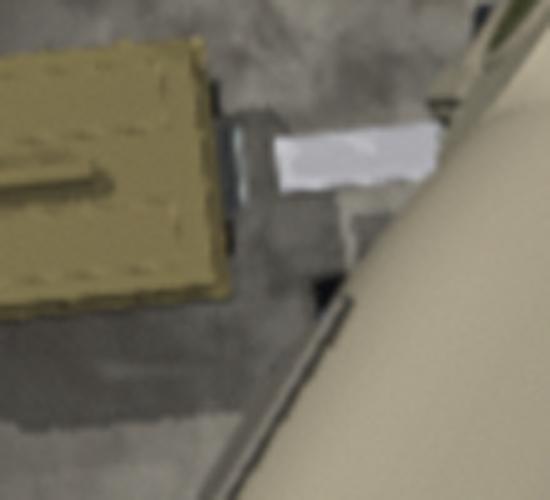

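View pics/m6.png

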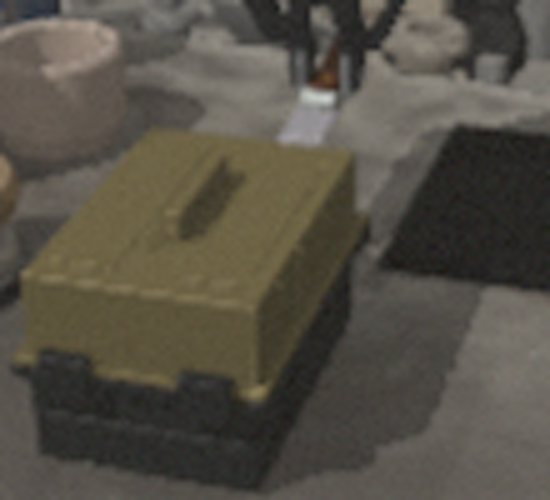

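```bash
python3 nudge.py '[[0,0,0,0,0,0],[0,0,0,0,0,0],[0,0,0,0,0,0]]'
python3 - <<'E'
from h import *
for i in range(3): c=cam("top"); print(tool()[0].round(4), env.get_state()["wrist_force"].round(2) if hasattr(env.get_state()["wrist_force"],"round") else env.get_state()["wrist_force"])
l=lambda y:.0655+.00126+.0018-(y+.132)*np.tan(np.radians(8))
plan(pry(-.15,l(-.15),-8),pry(-.102,l(-.102),-8))
E
```

```text
clock: 5.78
tcp_pos: [0.5603, -0.2964, 0.1051]
orientation: [0.054, 0.664, 0.745, -0.047]
wrist_force: [-0.1, 0.7, -1.5]
finger_gap: 0.0236
grip_force: 89.2
[ 0.5603 -0.2964  0.105 ] [-0.22 -0.26 -1.47]
[ 0.5602 -0.2963  0.1049] [-0.58 -0.43 -1.12]
[ 0.5602 -0.2963  0.1048] [ 0.49  0.16 -0.93]
[0.0011, -0.0009, 0.0014, 0.0017, 0.0024, -0.0003] rows 1
[0.0485, -0.0, -0.0, 0.0, 0.0, 0.0] rows 1
```

```bash
python3 nudge.py '[[0.001,-0.001,0.001,0,0.001,0],[0.013,-0.001,0.001,0,0.001,0],[0.022,-0.001,0.001,0,0.001,0],[0.022,-0.001,0.001,0,0.001,0]]'
python3 nudge.py '[[0.01,0,0,0,0,0],[0.02,0,0,0,0,0],[0.027,0,0,0,0,0],[0.027,0,0,0,0,0]]'
python3 - <<'E'
from h import *
p,R=tool(); X=p+R.apply(OFF); print("tip case",Ro.from_euler('z',-YAW).apply(X-C).round(4),R.as_matrix()[:,0].round(3))
E
```

```text
clock: 6.42
tcp_pos: [0.5576, -0.2785, 0.1026]
orientation: [0.057, 0.664, 0.744, -0.049]
wrist_force: [-1.4, -12.2, -0.5]
finger_gap: 0.0238
grip_force: 89.2
clock: 6.92
tcp_pos: [0.5533, -0.2468, 0.0965]
orientation: [0.052, 0.663, 0.745, -0.046]
wrist_force: [-0.4, 1.1, 0.1]
finger_gap: 0.0236
grip_force: 89.5
tip case [-0.0004 -0.1009  0.0644] [-0.115  0.984 -0.139]
```

```bash
cat >> h.py <<'E'
def lever(a,s=.031,dz=-.002):
    r=np.radians(a); return pry(-.132+s*np.cos(r)-.00125*np.sin(r),.0655+dz+s*np.sin(r)+.00125*np.cos(r),a)
E
python3 - <<'E'
from h import *
plan(*[lever(a) for a in (-8,0,6,12,18,22)])
E
```

```text
[0.0003, 0.0003, 0.004, 0.0013, -0.0, 0.0014] rows 1
[-0.0016, 0.0, 0.0121, 0.0, 0.1396, -0.0] rows 1
[-0.0013, -0.0, 0.0091, 0.0, 0.1047, 0.0] rows 1
[-0.0013, -0.0, 0.0091, -0.0, 0.1047, 0.0] rows 1
[-0.0013, 0.0, 0.0091, 0.0, 0.1047, -0.0] rows 1
[-0.001, 0.0, 0.006, -0.0, 0.0698, 0.0] rows 1
```

```bash
python3 nudge.py '[[0,0,0.002,0,0,0],[0,0,0.004,0,0,0],[0,0,0.004,0,0,0]]'
python3 nudge.py '[[-0.001,0,0.006,0,0.07,0],[-0.0016,0,0.012,0,0.14,0],[-0.0016,0,0.012,0,0.14,0]]'
python3 nudge.py '[[-0.0007,0,0.0045,0,0.05,0],[-0.0013,0,0.009,0,0.105,0],[-0.0013,0,0.009,0,0.105,0]]'
python3 - <<'E'
from h import *
p,R=tool(); X=p+R.apply(OFF); print("tip case",Ro.from_euler('z',-YAW).apply(X-C).round(4),R.as_matrix()[:,0].round(3)); print(env.get_state()["ft_torque"])
plan(lever(6))
E
```

```text
clock: 7.3
tcp_pos: [0.5536, -0.2483, 0.0929]
orientation: [0.053, 0.664, 0.745, -0.046]
wrist_force: [-0.8, 3.1, 4.1]
finger_gap: 0.0236
grip_force: 90.1
clock: 7.68
tcp_pos: [0.5544, -0.2535, 0.081]
orientation: [0.001, 0.666, 0.746, 0.0]
wrist_force: [0.6, 0.5, 5.2]
finger_gap: 0.0233
grip_force: 90.1
clock: 8.05
tcp_pos: [0.5547, -0.2552, 0.0724]
orientation: [-0.037, 0.665, 0.745, 0.034]
wrist_force: [-0.4, -2.3, 3.6]
finger_gap: 0.0234
grip_force: 90.0
tip case [ 0.0003 -0.1051  0.0682] [-0.113  0.989  0.1  ]
[-0.43502218  0.12661205  0.09453415]
[0.0037, -0.0001, 0.0011, 0.0021, 0.0044, -0.0011] rows 1
```

```bash
python3 nudge.py '[[0.001,0,0.0045,0,0.05,0],[0.0013,0,0.009,0,0.105,0],[0.0013,0,0.009,0,0.105,0]]'
python3 nudge.py '[[-0.0005,0,0.0045,0,0.05,0],[-0.0013,0,0.009,0,0.105,0],[-0.0013,0,0.009,0,0.105,0]]'
python3 - <<'E'
from h import *
p,R=tool(); X=p+R.apply(OFF); print("tip case",Ro.from_euler('z',-YAW).apply(X-C).round(4),R.as_matrix()[:,0].round(3)); print(env.get_state()["ft_torque"])
plan(lever(18),lever(22))
s=cam("side"); cv2.imwrite("pics/m7.png",cv2.resize(s["image"][150:250,270:380][:,:,::-1],None,fx=5,fy=5,interpolation=cv2.INTER_CUBIC))
E
```

```text
clock: 8.43
tcp_pos: [0.5548, -0.2548, 0.0635]
orientation: [-0.075, 0.662, 0.742, 0.068]
wrist_force: [0.5, -8.3, 2.3]
finger_gap: 0.025
grip_force: 57.9
clock: 8.8
tcp_pos: [0.5544, -0.2522, 0.0538]
orientation: [-0.115, 0.658, 0.737, 0.104]
wrist_force: [0.4, -5.1, 1.5]
finger_gap: 0.0234
grip_force: 93.1
tip case [ 0.0003 -0.1038  0.0744] [-0.109  0.946  0.307]
[-0.86399712 -0.12703997 -0.05491853]
[0.0007, -0.0002, 0.0007, 0.0022, 0.0026, -0.0005] rows 1
[-0.001, 0.0, 0.006, -0.0, 0.0698, 0.0] rows 1
```

View pics/m7.png

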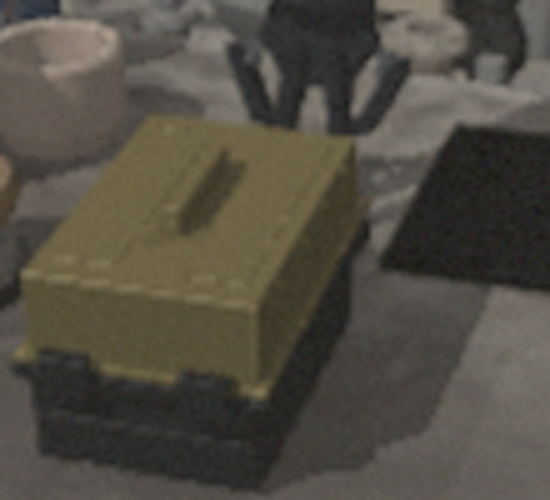

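```bash
python3 nudge.py '[[-0.001,0,0.005,0,0.05,0],[-0.001,0,0.0075,0,0.085,0],[-0.001,0,0.0075,0,0.085,0],[-0.001,0,0.0075,0,0.085,0]]'
python3 - <<'E'
from h import *
p,R=tool(); X=p+R.apply(OFF); print("tip case",Ro.from_euler('z',-YAW).apply(X-C).round(4),R.as_matrix()[:,0].round(3)); print(env.get_state()["ft_torque"])
s=cam("side"); im=s["image"]; cv2.imwrite("pics/s8.png",im[:,:,::-1])
a=cv2.imread("pics/side0.png")
# edge profile of the far top edge of cover near col 320
for f in ("s2.png","s8.png"):
    i=cv2.imread("pics/"+f).astype(int)
    for col in (310,325,335): 
        g=i[:,col]; d=g[:,2]-g[:,0]; rows=[r for r in range(160,215) if d[r]>25]; print(f,col,rows[:1], d[170:182].tolist())
lv=lever(10); plan((case(0,-.19,.12)-lv[1].apply(OFF),lv[1]))
E
```

```text
clock: 9.35
tcp_pos: [0.555, -0.2513, 0.0518]
orientation: [-0.144, 0.653, 0.732, 0.132]
wrist_force: [-3.8, -5.2, 23.4]
finger_gap: 0.0235
grip_force: 96.2
tip case [ 0.0008 -0.105   0.0817] [-0.107  0.918  0.382]
[-0.15837748  1.11707667  0.0336525 ]
s2.png 310 [177] [13, 12, 10, 12, 13, 14, 24, 35, 33, 38, 32, 34]
s2.png 325 [178] [13, 15, 11, 12, 13, 12, 14, 14, 26, 40, 40, 40]
s2.png 335 [180] [14, 15, 13, 13, 13, 10, 11, 12, 11, 24, 37, 41]
s8.png 310 [174] [12, 9, 9, 23, 36, 39, 41, 42, 43, 38, 38, 43]
s8.png 325 [176] [7, 7, -2, 1, 1, 20, 37, 44, 42, 41, 40, 40]
s8.png 335 [177] [4, 5, 7, 9, 9, 6, 22, 37, 40, 37, 40, 39]
[-0.0577, -0.0005, -0.0927, 0.0051, -0.2175, 0.0003] rows 2
```

```bash
python3 - <<'E'
from h import *
R=lever(8)[1]
plan(lever(8,dz=.001),(case(0,-.17,.075)-R.apply(OFF),R),(case(0,-.2,.14)-R.apply(OFF),R))
E
```

```text
[0.0073, -0.0008, -0.0184, 0.0051, -0.2524, 0.0002] rows 2
[-0.0674, 0.0, -0.0125, 0.0, 0.0, 0.0] rows 2
[-0.0207, -0.0, -0.0685, 0.0, 0.0, 0.0] rows 2
```

```bash
python3 nudge.py '[[0.003,0,-0.009,0,-0.13,0],[0.005,0,-0.018,0.005,-0.25,0],[0.005,0,-0.018,0.005,-0.25,0]]'
python3 nudge.py '[[-0.03,0,-0.004,0,0,0],[-0.067,0,-0.012,0,0,0],[-0.08,0,-0.04,0,0,0],[-0.088,0,-0.08,0,0,0],[-0.088,0,-0.08,0,0,0],[-0.088,0,-0.08,0,0,0]]'
python3 - <<'E'
from h import *
c=cam("top"); s=cam("side"); p,R=tool(); print(p.round(4),R.as_matrix().round(3).tolist())
X=p+R.apply(OFF); print("tip pred",proj(c,X).round(1),proj(s,X).round(1))
a=cv2.resize(c["image"][150:270,360:500][:,:,::-1],None,fx=3,fy=3,interpolation=cv2.INTER_CUBIC)
b=cv2.resize(s["image"][120:240,270:395][:,:,::-1],None,fx=3,fy=3,interpolation=cv2.INTER_CUBIC)
cv2.imwrite("pics/m9.png",np.hstack([a,b]))
i=s["image"].astype(int)
for col in (310,325,335):
    d=i[:,col,0]-i[:,col,2]; print(col,d[170:182].tolist())
E
```

```text
clock: 9.78
tcp_pos: [0.5554, -0.2503, 0.0685]
orientation: [-0.053, 0.662, 0.746, 0.048]
wrist_force: [2.1, -1.6, 4.4]
finger_gap: 0.0232
grip_force: 93.8
clock: 10.52
tcp_pos: [0.5651, -0.3489, 0.1299]
orientation: [-0.058, 0.663, 0.745, 0.048]
wrist_force: [0.2, 0.4, -2.1]
finger_gap: 0.0235
grip_force: 93.1
[ 0.5648 -0.3484  0.1294] [[-0.114, 0.993, -0.023], [0.982, 0.117, 0.15], [0.151, -0.006, -0.988]]
tip pred [416.5 178.6] [330.  163.6]
310 [11, 9, 11, 11, 20, 33, 39, 41, 39, 40, 37, 39]
325 [15, 13, 13, 12, 13, 13, 23, 37, 40, 39, 41, 40]
335 [13, 13, 15, 14, 15, 12, 13, 28, 40, 39, 40, 37]
```

View pics/m9.png

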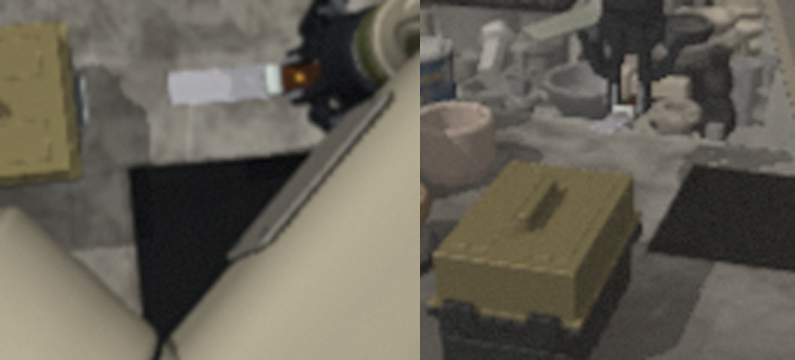

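```bash
python3 - <<'E'
from h import *
R=down(1.686)
plan(([.4075,-.363,.1],R),([.4075,-.363,.040],R))
E
```

```text
[-0.0008, -0.1578, 0.0306, -0.0059, -0.1518, 0.0013] rows 3
[0.0, -0.0, 0.06, 0.0, 0.0, 0.0] rows 1
```

```bash
python3 nudge.py '[[-0.001,-0.055,0,0,-0.05,0],[-0.001,-0.11,0.02,0,-0.1,0],[-0.001,-0.158,0.0306,-0.006,-0.152,0],[-0.001,-0.158,0.0306,-0.006,-0.152,0],[-0.001,-0.158,0.0306,-0.006,-0.152,0]]'
python3 nudge.py '[[0,0,0.04,0,0,0],[0,0,0.059,0,0,0],[0,0,0.059,0,0,0],[0,0,0.059,0,0,0]]'
python3 - <<'E'
from h import *
plan(([.4075,-.363,.038],down(1.686)))
E
```

```text
clock: 11.25
tcp_pos: [0.4082, -0.3642, 0.1012]
orientation: [0.002, 0.665, 0.747, 0.0]
wrist_force: [0.9, -0.2, -1.7]
finger_gap: 0.0237
grip_force: 93.0
clock: 11.75
tcp_pos: [0.4097, -0.3655, 0.0433]
orientation: [0.003, 0.665, 0.747, 0.0]
wrist_force: [-0.7, 1.0, -1.2]
finger_gap: 0.0236
grip_force: 93.1
[0.0028, -0.002, 0.0053, 0.0038, 0.004, 0.0014] rows 1
```

```bash
python3 nudge.py '[[0,0,0.003,0.003,0.003,0],[0,0,0.005,0.003,0.003,0],[0,0,0.005,0.003,0.003,0]]'
python3 nudge.py '[[0,0,0,0,0,0],[0,0,0,0,0,0],[0,0,0,0,0,0]]' 0.05
python3 nudge.py '[[0,0,-0.03,0,0,0],[0,0,-0.09,0,0,0],[0,0,-0.15,0,0,0],[0,0,-0.18,0,0,0],[0,0,-0.18,0,0,0]]'
python3 - <<'E'
from h import *
s=cam("side","s10.png"); c=cam("top","t10.png")
R=down(1.686)
p,R0=tool(); print(p.round(4))
rib=case(0,-.0015,.142+.004)
plan((rib+[0,0,.12],R),(rib+[0,0,.01],R))
E
```

```text
clock: 12.12
tcp_pos: [0.4094, -0.3654, 0.039]
orientation: [0.001, 0.665, 0.747, 0.0]
wrist_force: [-0.3, 2.3, 6.1]
finger_gap: 0.0236
grip_force: 94.1
clock: 12.5
tcp_pos: [0.4085, -0.365, 0.0375]
orientation: [-0.0, 0.665, 0.747, -0.0]
wrist_force: [-0.1, -0.2, -0.0]
finger_gap: 0.0503
grip_force: 0.0
clock: 13.12
tcp_pos: [0.4096, -0.3663, 0.2205]
orientation: [0.003, 0.665, 0.747, -0.0]
wrist_force: [-0.4, 0.3, -0.8]
finger_gap: 0.0498
grip_force: 0.0
[ 0.4084 -0.3648  0.2169]
[0.3135, 0.159, -0.049, -0.0003, -0.0004, 0.0004] rows 6
[0.0, -0.0, 0.11, 0.0, 0.0, 0.0] rows 2
```

```bash
python3 - <<'E'
from h import *
R=down(1.686)*Ro.from_euler('y',-.036)
plan((case(0,.002,.25),R),(case(0,.002,.160),R))
E
python3 nudge.py '[[0.05,0.03,-0.033,0,-0.01,0],[0.11,0.06,-0.033,0,-0.02,0],[0.17,0.09,-0.033,0,-0.03,0],[0.23,0.12,-0.033,0,-0.036,0],[0.29,0.14,-0.033,0,-0.036,0],[0.317,0.159,-0.033,0,-0.036,0],[0.317,0.159,-0.033,0,-0.036,0],[0.317,0.159,-0.033,0,-0.036,0]]'
python3 - <<'E'
from h import *
R=down(1.686)*Ro.from_euler('y',-.036)
plan((case(0,.002,.25),R),(case(0,.002,.160),R))
E
```

```text
[0.317, 0.159, -0.033, -0.0003, -0.0364, 0.0005] rows 6
[0.0032, -0.0, 0.0899, 0.0, 0.0, 0.0] rows 2
clock: 14.22
tcp_pos: [0.529, -0.0317, 0.2489]
orientation: [0.012, 0.665, 0.747, -0.013]
wrist_force: [-0.3, -0.2, 0.6]
finger_gap: 0.0497
grip_force: 0.0
[0.0001, 0.0008, -0.0012, -0.0032, -0.0004, 0.0013] rows 1
[0.0032, -0.0, 0.0899, 0.0, 0.0, 0.0] rows 2
```

```bash
python3 nudge.py '[[0.002,0.001,0.05,0,0,0],[0.003,0.001,0.08,0,0,0],[0.003,0.001,0.0885,0,0,0],[0.003,0.001,0.0885,0,0,0]]'
python3 nudge.py '[[0,0,0,0,0,0],[0,0,0,0,0,0],[0,0,0,0,0,0],[0,0,0,0,0,0]]' 0.0 60
python3 - <<'E'
from h import *
print(tool()[0].round(4)); s=cam("side"); b=cv2.resize(s["image"][110:250,250:400][:,:,::-1],None,fx=4,fy=4,interpolation=cv2.INTER_CUBIC); cv2.imwrite("pics/m11.png",b)
E
```

```text
clock: 14.72
tcp_pos: [0.5305, -0.0329, 0.1619]
orientation: [0.013, 0.666, 0.746, -0.012]
wrist_force: [-0.9, -0.3, 0.3]
finger_gap: 0.0498
grip_force: 0.0
clock: 15.22
tcp_pos: [0.5316, -0.032, 0.1634]
orientation: [0.015, 0.665, 0.747, -0.012]
wrist_force: [-1.5, -1.0, 6.5]
finger_gap: 0.009
grip_force: 58.8
[ 0.5316 -0.032   0.1634]
```

View pics/m11.png

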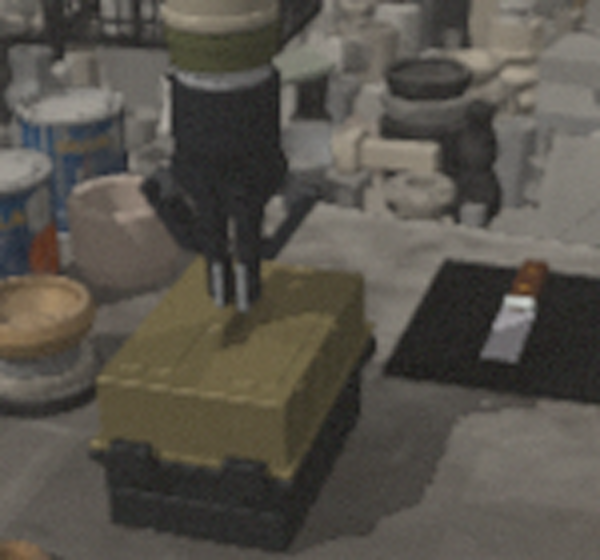

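```bash
python3 nudge.py '[[0,0,0,0,0,0],[0.0037,0,-0.0043,0,-0.04,0],[0.0074,0,-0.009,0,-0.08,0],[0.0074,0,-0.009,0,-0.08,0],[0.0074,0,-0.009,0,-0.08,0]]' 0.0 95
python3 nudge.py '[[-0.004,0,0,0,0,0],[-0.008,0,-0.0003,0,0,0],[-0.013,0,-0.001,0,0,0],[-0.013,0,-0.001,0,0,0],[-0.013,0,-0.001,0,0,0]]'
python3 - <<'E'
from h import *
p,R=tool(); print(Ro.from_euler('z',-YAW).apply(p-C).round(4),R.as_matrix()[:,0].round(3))
E
```

```text
clock: 15.9
tcp_pos: [0.5297, -0.0239, 0.1702]
orientation: [0.043, 0.664, 0.746, -0.039]
wrist_force: [0.3, -0.0, -3.2]
finger_gap: 0.0069
grip_force: 93.2
clock: 16.52
tcp_pos: [0.5315, -0.0369, 0.1732]
orientation: [0.043, 0.664, 0.745, -0.039]
wrist_force: [-0.4, -1.4, -3.9]
finger_gap: 0.0071
grip_force: 93.2
[ 0.0011 -0.0036  0.1732] [-0.114  0.987 -0.116]
```

```bash
python3 - <<'E'
from h import *
p,R=tool(); Rl=down(1.686)
plan((p+[0,0,.035],R),(case(0,-.03,.27),Rl),([.628,-.332,.25],Rl))
E
```

```text
[-0.0041, -0.0, -0.0348, 0.0, 0.0, 0.0] rows 1
[-0.0334, -0.0011, -0.0583, -0.0, 0.116, 0.0002] rows 2
[-0.2778, 0.063, 0.02, 0.0, 0.0, 0.0] rows 5
```

```bash
python3 nudge.py '[[-0.001,0,-0.01,0,0,0],[-0.003,0,-0.022,0,0,0],[-0.004,0,-0.035,0,0,0],[-0.004,0,-0.035,0,0,0]]'
python3 nudge.py '[[-0.01,0,-0.03,0,0.03,0],[-0.033,-0.001,-0.058,0,0.116,0],[-0.033,-0.001,-0.058,0,0.116,0],[-0.033,-0.001,-0.058,0,0.116,0]]'
python3 - <<'E'
from h import *
Rl=down(1.686); plan(([.628,-.332,.25],Rl))
s=cam("side"); b=cv2.resize(s["image"][60:250,230:400][:,:,::-1],None,fx=3,fy=3,interpolation=cv2.INTER_CUBIC); cv2.imwrite("pics/m12.png",b)
E
```

```text
clock: 17.02
tcp_pos: [0.5326, -0.0368, 0.2104]
orientation: [0.045, 0.664, 0.746, -0.038]
wrist_force: [-0.1, -0.4, -3.6]
finger_gap: 0.0073
grip_force: 93.3
clock: 17.52
tcp_pos: [0.5331, -0.0627, 0.269]
orientation: [-0.0, 0.665, 0.747, -0.0]
wrist_force: [0.6, 0.3, -4.9]
finger_gap: 0.0071
grip_force: 93.6
[-0.2784, 0.0634, 0.019, -0.0011, 0.0001, -0.0] rows 5
```

View pics/m12.png

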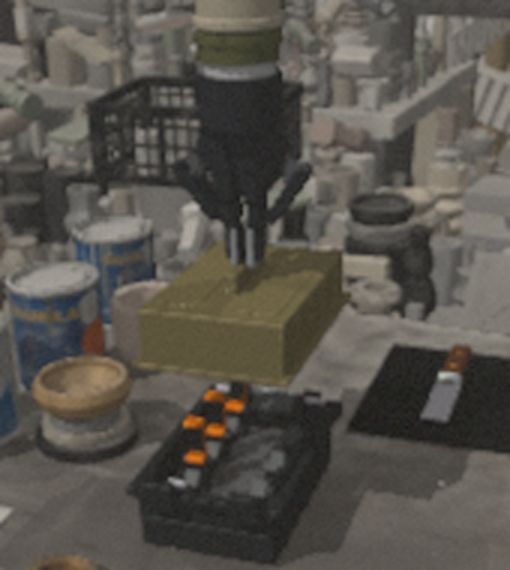

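```bash
python3 - <<'E'
from h import *
Rl=down(np.pi/2); plan(([.63,-.335,.25],Rl),([.63,-.335,.105],Rl))
E
```

```text
[-0.2822, 0.0651, 0.0184, -0.0021, -0.0003, 0.116] rows 5
[0.0, -0.0, 0.145, 0.0, 0.0, 0.0] rows 3
```

```bash
python3 nudge.py '[[-0.05,0.012,0.018,0,0,0.03],[-0.1,0.024,0.018,0,0,0.06],[-0.16,0.037,0.018,0,0,0.09],[-0.22,0.05,0.018,0,0,0.116],[-0.26,0.06,0.018,0,0,0.116],[-0.282,0.065,0.018,0,0,0.116],[-0.282,0.065,0.018,0,0,0.116],[-0.282,0.065,0.018,0,0,0.116]]'
python3 nudge.py '[[0,0,0.05,0,0,0],[0,0,0.1,0,0,0],[0,0,0.13,0,0,0],[0,0,0.145,0,0,0],[0,0,0.145,0,0,0],[0,0,0.145,0,0,0]]'
python3 - <<'E'
from h import *
Rl=down(np.pi/2); plan(([.63,-.335,.092],Rl))
E
```

```text
clock: 18.58
tcp_pos: [0.6303, -0.3337, 0.2507]
orientation: [-0.001, 0.707, 0.707, -0.0]
wrist_force: [-0.2, 0.5, -3.5]
finger_gap: 0.0071
grip_force: 93.7
clock: 19.32
tcp_pos: [0.6317, -0.3356, 0.109]
orientation: [0.002, 0.707, 0.707, 0.0]
wrist_force: [0.4, 0.2, -3.1]
finger_gap: 0.0073
grip_force: 93.8
[0.0006, -0.0017, 0.017, 0.0026, 0.0019, 0.0003] rows 1
```

```bash
python3 nudge.py '[[0,0,0.006,0,0,0],[0,0,0.012,0.002,0.002,0],[0,0,0.016,0.002,0.002,0],[0,0,0.016,0.002,0.002,0],[0,0,0.016,0.002,0.002,0]]'
python3 nudge.py '[[0,0,0.002,0,0,0],[0,0,0.004,0,0,0],[0,0,0.004,0,0,0],[0,0,0.004,0,0,0]]'
```

```text
clock: 19.95
tcp_pos: [0.6306, -0.3354, 0.0909]
orientation: [-0.001, 0.707, 0.707, -0.0]
wrist_force: [-0.1, 0.3, -2.8]
finger_gap: 0.0068
grip_force: 93.9
clock: 20.45
tcp_pos: [0.6306, -0.3354, 0.0907]
orientation: [-0.0, 0.707, 0.707, -0.0]
wrist_force: [-6.4, 4.2, 14.1]
finger_gap: 0.0071
grip_force: 96.7
```

```bash
python3 nudge.py '[[0,0,-0.004,0,0,0],[0,0,-0.004,0,0,0],[0,0,-0.004,0,0,0],[0,0,-0.004,0,0,0]]' 0.05
python3 nudge.py '[[0,0,-0.04,0,0,0],[0,0,-0.1,0,0,0],[0,0,-0.16,0,0,0],[0,0,-0.17,0,0,0],[0,0,-0.17,0,0,0]]'
python3 - <<'E'
from h import *
c=cam("top","t13.png"); print(cores(c)); print(scraper(c))
plan(([.45,.05,.25],down(1.7)),([.404,.2189,.13],down(1.83)))
E
```

```text
clock: 20.95
tcp_pos: [0.6306, -0.3353, 0.0905]
orientation: [-0.002, 0.707, 0.707, -0.0]
wrist_force: [0.1, 0.2, -1.2]
finger_gap: 0.05
grip_force: 0.0
clock: 21.58
tcp_pos: [0.6314, -0.336, 0.2615]
orientation: [-0.0, 0.707, 0.707, 0.0]
wrist_force: [-0.2, -0.4, -0.6]
finger_gap: 0.0501
grip_force: 0.0
{'white': ([0.4038, 0.2192, 0.0105], -1.316, 0.1044), 'grey': ([0.4979, 0.2268, 0.0105], -1.719, 0.0897), 'beige': ([0.4636, 0.3647, 0.0105], -1.382, 0.0965)}Traceback (most recent call last):
  File "<stdin>", line 2, in <module>
  File "h.py", line 32, in scraper
    rb,_=blob(m,roi); rh,_=blob(w,roi)
                           ~~~~^^^^^^^
  File "h.py", line 21, in blob
    n,l,s,ce=cv2.connectedComponentsWithStats(m.astype(np.uint8)); k=1+np.argmax(s[1:,4])
                                                                       ~~~~~~~~~^^^^^^^^^
    return _wrapfunc(a, 'argmax', axis=axis, out=out, **kwds)
    return bound(*args, **kwds)
ValueError: attempt to get argmax of an empty sequence
```

```bash
python3 - <<'E'
from h import *
plan(([.45,.05,.25],down(1.7)),([.404,.2189,.10],down(1.828)))
E
```

```text
[0.3855, -0.1809, 0.0113, -0.0029, -0.0028, -0.1295] rows 7
[0.1734, -0.0239, 0.15, -0.0, 0.0, -0.128] rows 4
```

```bash
python3 nudge.py '[[0.3855,-0.181,0.011,-0.003,-0.003,-0.13],[0.3855,-0.181,0.011,-0.003,-0.003,-0.13],[0.3855,-0.181,0.011,-0.003,-0.003,-0.13],[0.3855,-0.181,0.011,-0.003,-0.003,-0.13],[0.3855,-0.181,0.011,-0.003,-0.003,-0.13],[0.3855,-0.181,0.011,-0.003,-0.003,-0.13],[0.3855,-0.181,0.011,-0.003,-0.003,-0.13]]'
python3 nudge.py '[[0.06,-0.008,0.01,0,0,-0.05],[0.12,-0.016,0.04,0,0,-0.1],[0.173,-0.024,0.08,0,0,-0.128],[0.1734,-0.024,0.13,0,0,-0.128],[0.1734,-0.024,0.15,0,0,-0.128],[0.1734,-0.024,0.15,0,0,-0.128],[0.1734,-0.024,0.15,0,0,-0.128]]'
python3 - <<'E'
from h import *
c=cam("top","t14.png"); print(scraper(c))
plan(([.404,.2191,.034],down(1.828)))
E
```

```text
clock: 22.5
tcp_pos: [0.4472, 0.0518, 0.2486]
orientation: [-0.001, 0.66, 0.752, -0.001]
wrist_force: [-0.3, 0.6, 0.3]
finger_gap: 0.0496
grip_force: 0.0
clock: 23.38
tcp_pos: [0.4038, 0.2184, 0.1007]
orientation: [0.001, 0.611, 0.792, -0.0]
wrist_force: [-0.9, -0.2, 0.4]
finger_gap: 0.05
grip_force: 0.0
(([0.4345, -0.3584, 0.02], -3.133, 0.4365), ([0.4133, -0.3924, 0.028], -1.455, 0.0796))
[0.0008, -0.0004, 0.0673, 0.0017, 0.0011, -0.0] rows 2
```

```bash
python3 nudge.py '[[0.001,0,0.04,0.001,0.001,0],[0.001,0,0.067,0.001,0.001,0],[0.001,0,0.067,0.001,0.001,0],[0.001,0,0.067,0.001,0.001,0]]'
python3 nudge.py '[[0,0,0,0,0,0],[0,0,0,0,0,0],[0,0,0,0,0,0],[0,0,0,0,0,0]]' 0 60
python3 - <<'E'
from h import *
Rb=down(YAW+np.pi)
print(tool()[0].round(4))
plan(([.404,.2191,.16],down(1.828)),(case(0,-.052,.16),Rb),(case(0,-.053,.088),Rb))
E
```

```text
clock: 23.92
tcp_pos: [0.405, 0.2197, 0.0352]
orientation: [0.001, 0.611, 0.792, 0.001]
wrist_force: [1.0, 0.3, -0.4]
finger_gap: 0.0499
grip_force: 0.0
clock: 24.42
tcp_pos: [0.4047, 0.2198, 0.0353]
orientation: [0.001, 0.61, 0.792, 0.001]
wrist_force: [-1.9, -0.5, 8.2]
finger_gap: 0.0162
grip_force: 57.6
[0.4047 0.2198 0.0353]
[-0.0005, -0.0006, -0.1247, 0.0023, 0.0002, 0.0006] rows 2
[-0.3278, 0.0502, 0.0, 0.0, 0.0, -1.4286] rows 8
[0.0, -0.001, 0.072, 0.0, 0.0, 0.0] rows 2
```

```bash
python3 nudge.py '[[0,0,-0.03,0,0,0],[0,0,-0.08,0,0,0],[0,0,-0.135,0,0,0],[0,0,-0.135,0,0,0]]'
python3 - <<'E'
from h import *
Rb=down(YAW+np.pi); plan((case(0,-.053,.17),Rb),(case(0,-.053,.088),Rb))
E
```

```text
clock: 24.92
tcp_pos: [0.4069, 0.2206, 0.1736]
orientation: [0.003, 0.61, 0.792, 0.004]
wrist_force: [-0.5, -0.1, -1.1]
finger_gap: 0.0158
grip_force: 56.6
[-0.3296, 0.0466, 0.0039, 0.0082, 0.0065, -1.4278] rows 8
[0.0, -0.0, 0.082, 0.0, 0.0, 0.0] rows 2
```

```bash
python3 nudge.py '[[-0.0412,0.0058,0,0.001,0.001,-0.18],[-0.0824,0.0117,0,0.002,0.002,-0.36],[-0.124,0.0175,0,0.004,0.003,-0.54],[-0.165,0.0233,0,0.005,0.004,-0.72],[-0.206,0.029,0,0.006,0.005,-0.9],[-0.247,0.035,0,0.007,0.006,-1.08],[-0.288,0.041,0,0.008,0.006,-1.26],[-0.3296,0.0466,0,0.008,0.006,-1.428]]'
python3 nudge.py '[[0,0,0,0,0,0],[0,0,0,0,0,0],[0,0,0,0,0,0]]'
python3 - <<'E'
from h import *
Rb=down(YAW+np.pi); plan((case(0,-.053,.17),Rb),(case(0,-.053,.088),Rb))
from scipy.optimize import least_squares as ls
p,R=tool(); print(p.round(4)); c=cam("top","t15.png")
print("pred core mid px",proj(c,p+[0,0,-.0248]).round(1))
I=c["image"].astype(int); bg=I.sum(2)
u,v=proj(c,p).astype(int); r,n=blob((bg>540)&(I.max(2)-I.min(2)<40),(u-30,v-30,u+31,v+31)); print(n,axis(c,r,p[2]-.0248))
E
```

```text
clock: 25.92
tcp_pos: [0.5327, -0.0884, 0.1677]
orientation: [-0.005, -0.06, 0.998, -0.001]
wrist_force: [1.2, -0.4, -0.8]
finger_gap: 0.0159
grip_force: 56.7
clock: 26.3
tcp_pos: [0.5321, -0.0862, 0.1684]
orientation: [-0.005, -0.058, 0.998, -0.001]
wrist_force: [-0.0, 0.1, -0.7]
finger_gap: 0.016
grip_force: 56.7
[-0.0039, -0.0004, -0.0016, -0.0014, -0.0101, 0.0004] rows 1
[0.0, -0.0, 0.082, 0.0, 0.0, 0.0] rows 2
[ 0.5321 -0.0862  0.1684]
pred core mid px [362.8 184.3]
10 ([0.5803, -0.0992, 0.1436], -3.122, 0.0135)
```

```bash
python3 nudge.py '[[-0.004,0,0.02,-0.001,-0.01,0],[-0.004,0,0.05,-0.001,-0.01,0],[-0.004,0,0.07,-0.001,-0.01,0],[-0.004,0,0.076,-0.001,-0.01,0],[-0.004,0,0.076,-0.001,-0.01,0]]'
python3 - <<'E'
from h import *
Rb=down(YAW+np.pi); p,R=tool(); print(Ro.from_euler('z',-YAW).apply(p-C).round(4)); plan((case(0,-.053,.087),Rb))
E
```

```text
clock: 26.98
tcp_pos: [0.5361, -0.0866, 0.093]
orientation: [0.0, -0.058, 0.998, -0.0]
wrist_force: [-0.2, 0.4, -0.7]
finger_gap: 0.016
grip_force: 56.7
[ 0.     -0.0534  0.093 ]
[0.0, 0.0004, 0.006, -0.001, 0.0008, 0.0006] rows 1
```

```bash
python3 nudge.py '[[0,0,0.003,0,0,0],[0,0,0.006,0,0,0],[0,0,0.006,0,0,0],[0,0,0.006,0,0,0]]'
python3 nudge.py '[[0,0,0.001,0,0,0],[0,0,0.002,0,0,0],[0,0,0.002,0,0,0]]'
```

```text
clock: 27.48
tcp_pos: [0.5367, -0.0871, 0.0872]
orientation: [0.001, -0.057, 0.998, -0.001]
wrist_force: [1.5, 0.6, 0.4]
finger_gap: 0.0163
grip_force: 57.2
clock: 27.85
tcp_pos: [0.5367, -0.087, 0.0868]
orientation: [0.001, -0.058, 0.998, -0.001]
wrist_force: [-3.1, 3.3, 13.7]
finger_gap: 0.0159
grip_force: 60.6
```

```bash
python3 nudge.py '[[0,0,-0.002,0,0,0],[0,0,-0.002,0,0,0],[0,0,-0.002,0,0,0]]' 0.036
python3 nudge.py '[[0,0,-0.02,0,0,0],[0,0,-0.06,0,0,0],[0,0,-0.1,0,0,0],[0,0,-0.1,0,0,0],[0,0,-0.1,0,0,0]]'
python3 - <<'E'
from h import *
c=cam("side","s16.png"); c=cam("top","t16.png"); 
plan(([.50,.13,.19],down(2.2)),([.4975,.2268,.10],down(np.pi-1.733)),([.4975,.2268,.0355],down(np.pi-1.733)))
E
```

```text
clock: 28.22
tcp_pos: [0.536, -0.0872, 0.0865]
orientation: [0.0, -0.057, 0.998, -0.0]
wrist_force: [-0.6, -0.2, -0.0]
finger_gap: 0.0362
grip_force: 0.0
clock: 28.85
tcp_pos: [0.5358, -0.087, 0.1862]
orientation: [0.0, -0.057, 0.998, -0.0]
wrist_force: [-0.7, -0.3, 0.1]
finger_gap: 0.0359
grip_force: 0.0
[0.0101, 0.2194, -0.0047, -0.0008, -0.0013, 1.0565] rows 6
[0.0797, 0.0549, 0.09, -0.0, -0.0, 0.7914] rows 5
[0.0, -0.0, 0.0645, 0.0, 0.0, 0.0] rows 2
```

```bash
python3 - <<'E'
from h import *
y=2*np.pi-1.733
plan(([.50,.13,.19],down(3.9)),([.4976,.2268,.10],down(y)))
E
```

```text
[0.0101, 0.2194, -0.0047, 0.0004, -0.0014, -0.6435] rows 4
[-0.0648, 0.0719, 0.09, 0.0, 0.0, -0.6502] rows 4
```

```bash
python3 nudge.py '[[0.0025,0.055,-0.005,0,0,-0.16],[0.005,0.11,-0.005,0,0,-0.32],[0.0075,0.165,-0.005,0,0,-0.48],[0.01,0.2194,-0.005,0,-0.001,-0.6435],[0.01,0.2194,-0.005,0,-0.001,-0.6435]]' 0.05
python3 nudge.py '[[-0.016,0.018,0.022,0,0,-0.16],[-0.032,0.036,0.045,0,0,-0.32],[-0.048,0.054,0.068,0,0,-0.48],[-0.0648,0.072,0.09,0,0,-0.65],[-0.0648,0.072,0.09,0,0,-0.65],[-0.0648,0.072,0.09,0,0,-0.65]]'
python3 - <<'E'
from h import *
plan(([.4976,.2268,.036],down(2*np.pi-1.733)))
E
```

```text
clock: 29.58
tcp_pos: [0.4991, 0.1329, 0.1902]
orientation: [-0.0, -0.373, 0.928, 0.0]
wrist_force: [0.7, 0.0, -0.8]
finger_gap: 0.0502
grip_force: 0.0
clock: 30.32
tcp_pos: [0.4987, 0.2256, 0.1013]
orientation: [-0.0, -0.646, 0.763, -0.001]
wrist_force: [0.2, 0.2, -0.4]
finger_gap: 0.0502
grip_force: 0.0
[-0.0011, 0.0014, 0.0653, -0.0013, -0.0012, -0.0035] rows 2
```

```bash
python3 nudge.py '[[-0.001,0.001,0.04,0,0,0],[-0.001,0.001,0.065,0,0,0],[-0.001,0.001,0.065,0,0,0],[-0.001,0.001,0.065,0,0,0]]'
python3 nudge.py '[[0,0,0,0,0,0],[0,0,0,0,0,0],[0,0,0,0,0,0],[0,0,0,0,0,0]]' 0 60
python3 - <<'E'
from h import *
print(tool()[0].round(4))
E
python3 nudge.py '[[0,0,-0.03,0,0,0],[0,0,-0.08,0,0,0],[0,0,-0.135,0,0,0],[0,0,-0.135,0,0,0]]'
python3 - <<'E'
from h import *
Rb=down(YAW+np.pi); plan((case(0,.002,.17),Rb))
E
```

```text
clock: 30.82
tcp_pos: [0.4992, 0.2273, 0.038]
orientation: [0.001, -0.647, 0.763, -0.001]
wrist_force: [-0.0, 0.6, 0.4]
finger_gap: 0.0501
grip_force: 0.0
clock: 31.32
tcp_pos: [0.5032, 0.2283, 0.0426]
orientation: [0.005, -0.647, 0.762, -0.004]
wrist_force: [-2.2, -4.3, 29.0]
finger_gap: 0.0002
grip_force: 14.3
[0.5032 0.2283 0.0426]
clock: 31.82
tcp_pos: [0.501, 0.2289, 0.1772]
orientation: [0.005, -0.647, 0.762, -0.003]
wrist_force: [0.6, 0.7, -0.8]
finger_gap: 0.0001
grip_force: 0.0
[0.2523, -0.0704, 0.007, -0.0073, 0.0113, 1.2936] rows 7
```

```bash
python3 - <<'E'
from h import *
plan(([.4636,.3647,.15],down(2*np.pi-1.36)))
E
python3 nudge.py '[[-0.06,0.01,0.02,0,0,-0.15],[-0.1,0.02,0.025,0,0.01,-0.3],[-0.13,0.02,0.025,0,0.01,-0.37],[-0.13,0.02,0.025,0,0.01,-0.37]]' 0.05
python3 - <<'E'
from h import *
c=cam("top","t17.png"); print(cores(c),tool()[0].round(3))
I=c["image"].astype(int); bg=cv2.medianBlur(c["image"],41).astype(int).sum(2); v=I.sum(2)
for th in (30,40,60):
    r,n=blob(v-bg>th,(230,185,285,215)); print(th,n,axis(c,r,.0105))
plan(([.4636,.3647,.12],down(2*np.pi-1.36)))
cv2.imwrite("pics/t17c.png",cv2.resize(c["image"][140:250,180:400][:,:,::-1],None,fx=3.6,fy=3.6,interpolation=cv2.INTER_CUBIC))
E
```

```text
[-0.1279, 0.0592, 0.0271, -0.0124, 0.0021, -0.373] rows 3
clock: 32.33
tcp_pos: [0.4985, 0.3611, 0.1453]
orientation: [0.004, 0.777, -0.629, 0.004]
wrist_force: [0.4, -0.1, -0.3]
finger_gap: 0.0499
grip_force: 0.0
{'white': ([0.4162, 0.1533, 0.0105], -2.327, 0.0042), 'grey': ([0.4996, 0.2265, 0.0105], -1.719, 0.0897), 'beige': ([0.4657, 0.3534, 0.0105], -1.35, 0.0737)} [0.498 0.36  0.145]
30 149 ([0.4983, 0.2258, 0.0105], -1.78, 0.0914)
40 139 ([0.4996, 0.2265, 0.0105], -1.719, 0.0897)
60 116 ([0.499, 0.226, 0.0105], -1.744, 0.0874)
[-0.0123, 0.033, 0.0253, 0.0013, -0.0115, -0.0022] rows 1
```

```bash
python3 nudge.py '[[-0.012,0.033,0.025,0.001,-0.011,-0.002],[-0.012,0.033,0.045,0.001,-0.011,-0.002],[-0.012,0.033,0.045,0.001,-0.011,-0.002],[-0.012,0.033,0.045,0.001,-0.011,-0.002]]' 0.05
python3 - <<'E'
from h import *
plan(([.4635,.3647,.0245],down(2*np.pi-1.36)))
E
```

```text
clock: 32.88
tcp_pos: [0.4652, 0.3633, 0.1021]
orientation: [-0.001, 0.777, -0.63, 0.0]
wrist_force: [0.4, -0.7, -0.0]
finger_gap: 0.0499
grip_force: 0.0
[-0.0017, 0.0015, 0.0776, -0.002, 0.0004, -0.0026] rows 2
```

```bash
python3 nudge.py '[[-0.002,0.001,0.05,-0.001,0,-0.002],[-0.002,0.001,0.07,-0.001,0,-0.002],[-0.002,0.001,0.078,-0.001,0,-0.002],[-0.002,0.001,0.078,-0.001,0,-0.002],[-0.002,0.001,0.078,-0.001,0,-0.002]]'
python3 nudge.py '[[0,0,0,0,0,0],[0,0,0,0,0,0],[0,0,0,0,0,0],[0,0,0,0,0,0]]' 0 60
python3 - <<'E'
from h import *
print(tool()[0].round(4))
E
```

```text
clock: 33.5
tcp_pos: [0.4642, 0.3661, 0.0247]
orientation: [-0.001, 0.778, -0.629, 0.0]
wrist_force: [-0.9, 0.6, 0.5]
finger_gap: 0.05
grip_force: 0.0
clock: 34.0
tcp_pos: [0.4636, 0.3659, 0.0243]
orientation: [-0.001, 0.778, -0.628, 0.0]
wrist_force: [-0.7, -0.5, 5.8]
finger_gap: 0.0187
grip_force: 58.6
[0.4636 0.3659 0.0243]
```

```bash
python3 nudge.py '[[0,0,-0.03,0,0,0],[0,0,-0.08,0,0,0],[0,0,-0.135,0,0,0],[0,0,-0.14,0,0,0]]'
python3 - <<'E'
from h import *
Rb=down(YAW+np.pi); plan(([.48,.2,.17],down(4.2)),(case(0,.0025,.16),Rb))
E
```

```text
clock: 34.5
tcp_pos: [0.4654, 0.367, 0.1681]
orientation: [-0.004, 0.778, -0.628, 0.001]
wrist_force: [0.9, -0.0, -1.5]
finger_gap: 0.0184
grip_force: 58.8
[0.1663, 0.0208, -0.0026, -0.0066, 0.0057, 0.7242] rows 4
[0.177, -0.1566, 0.01, -0.0, -0.0, 0.9434] rows 6
```

```bash
python3 nudge.py '[[0.04,0.005,-0.002,-0.001,0.001,0.18],[0.083,0.01,-0.002,-0.003,0.003,0.36],[0.125,0.015,-0.002,-0.005,0.004,0.54],[0.1663,0.021,-0.002,-0.006,0.006,0.7242],[0.1663,0.021,-0.002,-0.006,0.006,0.7242]]'
python3 nudge.py '[[0.03,-0.026,0.002,0,0,0.16],[0.06,-0.052,0.004,0,0,0.32],[0.09,-0.078,0.006,0,0,0.48],[0.12,-0.104,0.008,0,0,0.64],[0.15,-0.13,0.01,0,0,0.8],[0.177,-0.1566,0.01,0,0,0.9434],[0.177,-0.1566,0.01,0,0,0.9434],[0.177,-0.1566,0.01,0,0,0.9434]]'
python3 - <<'E'
from h import *
Rb=down(YAW+np.pi); plan((case(0,.0025,.16),Rb),(case(0,.0025,.081),Rb))
E
```

```text
clock: 35.12
tcp_pos: [0.4769, 0.1961, 0.1642]
orientation: [-0.005, -0.503, 0.864, -0.0]
wrist_force: [0.6, 0.4, -0.9]
finger_gap: 0.0187
grip_force: 58.7
clock: 36.12
tcp_pos: [0.5266, -0.0317, 0.1553]
orientation: [-0.004, -0.058, 0.998, -0.002]
wrist_force: [-0.8, -0.2, -0.4]
finger_gap: 0.0189
grip_force: 58.8
[-0.0031, 0.0004, -0.0047, -0.0029, -0.0086, 0.002] rows 1
[0.0, -0.0, 0.079, 0.0, 0.0, 0.0] rows 2
```

```bash
python3 nudge.py '[[-0.003,0,0.02,-0.003,-0.008,0.002],[-0.003,0,0.05,-0.003,-0.008,0.002],[-0.003,0,0.07,-0.003,-0.008,0.002],[-0.003,0,0.074,-0.003,-0.008,0.002],[-0.003,0,0.074,-0.003,-0.008,0.002]]'
python3 - <<'E'
from h import *
Rb=down(YAW+np.pi); p,R=tool(); print(Ro.from_euler('z',-YAW).apply(p-C).round(4)); plan((case(0,.0025,.0755),Rb))
E
```

```text
clock: 36.75
tcp_pos: [0.5296, -0.0317, 0.0822]
orientation: [0.0, -0.057, 0.998, -0.0]
wrist_force: [0.2, 0.1, -0.6]
finger_gap: 0.0184
grip_force: 58.8
[-0.0002  0.0018  0.0822]
[-0.0002, 0.0007, 0.0067, -0.0007, 0.0007, -0.0002] rows 1
```

```bash
python3 nudge.py '[[0,0.0005,0.004,0,0,0],[0,0.0005,0.007,0,0,0],[0,0.0005,0.008,0,0,0],[0,0.0005,0.008,0,0,0]]'
python3 nudge.py '[[0,0,-0.001,0,0,0],[0,0,-0.001,0,0,0],[0,0,-0.001,0,0,0]]' 0.036
python3 nudge.py '[[0,0,-0.02,0,0,0],[0,0,-0.06,0,0,0],[0,0,-0.1,0,0,0],[0,0,-0.11,0,0,0],[0,0,-0.11,0,0,0]]'
python3 - <<'E'
from h import *
y=2*np.pi-1.735
plan(([.4988,.2262,.12],down(y)))
E
```

```text
clock: 37.25
tcp_pos: [0.5302, -0.0315, 0.076]
orientation: [0.002, -0.057, 0.998, 0.0]
wrist_force: [-2.6, 3.3, 11.4]
finger_gap: 0.0187
grip_force: 60.3
clock: 37.62
tcp_pos: [0.5295, -0.0322, 0.0749]
orientation: [0.0, -0.056, 0.998, -0.0]
wrist_force: [0.4, 0.3, 1.6]
finger_gap: 0.0362
grip_force: 0.0
clock: 38.25
tcp_pos: [0.5297, -0.0321, 0.1851]
orientation: [0.001, -0.056, 0.998, -0.001]
wrist_force: [-0.2, -0.6, 0.1]
finger_gap: 0.0358
grip_force: 0.0
[0.0017, 0.2603, 0.0648, -0.0022, 0.0006, -1.2938] rows 7
```

```bash
python3 nudge.py '[[0,0.037,0,0,0,-0.18],[0,0.074,0,0,0,-0.36],[0,0.11,0,0,0,-0.54],[0.001,0.15,0,0,0,-0.72],[0.001,0.19,0.01,0,0,-0.9],[0.001,0.22,0.03,-0.001,0,-1.08],[0.0017,0.26,0.06,-0.002,0,-1.26],[0.0017,0.26,0.065,-0.002,0,-1.294]]' 0.05
python3 nudge.py '[[0,0,0,0,0,0],[0,0,0.03,0,0,0],[0,0,0.03,0,0,0],[0,0,0.03,0,0,0]]'
python3 - <<'E'
from h import *
plan(([.4988,.2262,.0245],down(2*np.pi-1.735)))
E
```

```text
clock: 39.25
tcp_pos: [0.4952, 0.2273, 0.1156]
orientation: [-0.003, -0.649, 0.761, 0.002]
wrist_force: [-0.7, 0.9, 0.4]
finger_gap: 0.0503
grip_force: 0.0
clock: 39.75
tcp_pos: [0.4992, 0.2254, 0.0908]
orientation: [0.0, -0.646, 0.763, 0.0]
wrist_force: [0.3, 1.0, -0.3]
finger_gap: 0.0499
grip_force: 0.0
[-0.0006, 0.0005, 0.0663, -0.0003, 0.0008, -0.0016] rows 2
```

```bash
python3 nudge.py '[[-0.0005,0.0005,0.04,0,0,-0.001],[-0.0005,0.0005,0.06,0,0,-0.001],[-0.0005,0.0005,0.0665,0,0,-0.001],[-0.0005,0.0005,0.0665,0,0,-0.001],[-0.0005,0.0005,0.0665,0,0,-0.001]]'
python3 nudge.py '[[0,0,0,0,0,0],[0,0,0,0,0,0],[0,0,0,0,0,0],[0,0,0,0,0,0]]' 0 60
python3 - <<'E'
from h import *
print(tool()[0].round(4))
E
python3 nudge.py '[[0,0,-0.03,0,0,0],[0,0,-0.08,0,0,0],[0,0,-0.135,0,0,0],[0,0,-0.14,0,0,0],[0,0,-0.14,0,0,0]]'
python3 - <<'E'
from h import *
Rb=down(YAW+np.pi); plan((case(0,.0585,.16),Rb))
E
```

```text
clock: 40.38
tcp_pos: [0.4992, 0.227, 0.0246]
orientation: [0.001, -0.647, 0.762, -0.0]
wrist_force: [-0.6, 0.8, 1.0]
finger_gap: 0.0501
grip_force: 0.0
clock: 40.88
tcp_pos: [0.4987, 0.2269, 0.0242]
orientation: [0.001, -0.647, 0.762, -0.0]
wrist_force: [-0.1, -0.1, 5.3]
finger_gap: 0.0188
grip_force: 58.5
[0.4987 0.2269 0.0242]
clock: 41.5
tcp_pos: [0.4981, 0.2267, 0.1632]
orientation: [0.0, -0.647, 0.762, 0.0]
wrist_force: [-0.2, -0.4, -1.3]
finger_gap: 0.0188
grip_force: 58.8
[0.1953, -0.0576, 0.0031, 0.0005, 0.0005, 1.2929] rows 7
```

```bash
python3 nudge.py '[[0.028,-0.008,0,0,0,0.18],[0.056,-0.016,0,0,0,0.36],[0.084,-0.024,0,0,0,0.54],[0.112,-0.032,0,0,0,0.72],[0.14,-0.04,0,0,0,0.9],[0.168,-0.05,0.001,0,0,1.08],[0.1953,-0.0576,0.003,0,0,1.26],[0.1953,-0.0576,0.003,0,0,1.293]]'
python3 nudge.py '[[0,0,0,0,0,0],[0,0,0,0,0,0],[0,0,0,0,0,0]]'
python3 - <<'E'
from h import *
Rb=down(YAW+np.pi); plan((case(0,.0585,.081),Rb))
E
```

```text
clock: 42.5
tcp_pos: [0.522, 0.0232, 0.1577]
orientation: [-0.002, -0.055, 0.998, 0.001]
wrist_force: [-0.6, 0.5, -1.0]
finger_gap: 0.0188
grip_force: 58.8
clock: 42.88
tcp_pos: [0.5231, 0.0254, 0.16]
orientation: [-0.0, -0.058, 0.998, 0.0]
wrist_force: [-0.8, -0.5, -0.3]
finger_gap: 0.0186
grip_force: 58.8
[-0.0001, -0.0009, 0.079, 0.0007, -0.0005, 0.0018] rows 2
```

```bash
python3 nudge.py '[[0,-0.001,0.025,0,0,0.002],[0,-0.001,0.055,0,0,0.002],[0,-0.001,0.075,0,0,0.002],[0,-0.001,0.079,0,0,0.002],[0,-0.001,0.079,0,0,0.002]]'
python3 nudge.py '[[0,0,0.003,0,0,0],[0,0,0.0055,0,0,0],[0,0,0.0055,0,0,0],[0,0,0.0055,0,0,0]]'
python3 - <<'E'
from h import *
p,R=tool(); print(Ro.from_euler('z',-YAW).apply(p-C).round(4))
E
```

```text
clock: 43.5
tcp_pos: [0.5235, 0.0239, 0.0815]
orientation: [-0.0, -0.057, 0.998, 0.0]
wrist_force: [0.9, 0.2, -0.6]
finger_gap: 0.0188
grip_force: 59.1
clock: 44.0
tcp_pos: [0.524, 0.0238, 0.0763]
orientation: [0.001, -0.057, 0.998, 0.0]
wrist_force: [0.5, 2.0, 4.3]
finger_gap: 0.019
grip_force: 59.7
[0.0006 0.0577 0.0763]
```

```bash
python3 nudge.py '[[0,0,0,0,0,0],[0,0,0,0,0,0],[0,0,0,0,0,0]]' 0.036
python3 nudge.py '[[0,0,-0.02,0,0,0],[0,0,-0.06,0,0,0],[0,0,-0.11,0,0,0],[0.02,0.06,-0.13,0,0,0],[0.04,0.12,-0.13,0,0,0],[0.06,0.18,-0.13,0,0,0],[0.08,0.23,-0.13,0,0,0],[0.08,0.23,-0.13,0,0,0]]'
python3 - <<'E'
from h import *
c=cam("top","t18.png"); s=cam("side","s18.png")
I=c["image"].astype(int); r,g,b=I[...,0],I[...,1],I[...,2]
x0,y0,x1,y1=300,145,395,225
def comps(m,name,z,mn=8):
    k=np.zeros(m.shape,np.uint8); k[y0:y1,x0:x1]=m[y0:y1,x0:x1]
    n,l,st,ce=cv2.connectedComponentsWithStats(k)
    for i in range(1,n):
        if st[i,4]>=mn:
            re=cv2.minAreaRect(np.argwhere(l==i)[:,::-1].astype(np.float32)); a=axis(c,re,z)
            print(name,st[i,4],"case",Ro.from_euler('z',-YAW).apply(np.array(a[0])-C).round(4),a[1:],"mean",I[l==i].mean(0).round())
comps((I.sum(2)>300)&(I.max(2)-I.min(2)<60),"bright",.062+.008)
comps((r-b>90),"orange",.1)
a=cv2.resize(c["image"][140:230,295:400][:,:,::-1],None,fx=4,fy=4,interpolation=cv2.INTER_CUBIC)
b_=cv2.resize(s["image"][150:250,250:370][:,:,::-1],None,fx=3.6,fy=3.6,interpolation=cv2.INTER_CUBIC)
print(a.shape,b_.shape)
E
```

```text
clock: 44.38
tcp_pos: [0.5231, 0.0235, 0.0753]
orientation: [-0.001, -0.056, 0.998, 0.0]
wrist_force: [0.1, -0.2, -0.0]
finger_gap: 0.0362
grip_force: 0.0
clock: 45.38
tcp_pos: [0.4156, 0.2459, 0.2058]
orientation: [-0.001, -0.06, 0.998, 0.0]
wrist_force: [-0.0, 0.1, -0.1]
finger_gap: 0.0358
grip_force: 0.0
bright 214 case [0.1134 0.0794 0.07  ] (-1.55, 0.063) mean [110. 107.  99.]
bright 925 case [ 0.0761 -0.0561  0.07  ] (-1.55, 0.1964) mean [121. 118. 109.]
bright 18 case [ 0.0551 -0.0957  0.07  ] (-3.123, 0.0172) mean [151. 146. 148.]
bright 284 case [ 0.0006 -0.0532  0.07  ] (-3.055, 0.1065) mean [173. 171. 162.]
bright 217 case [-0.0043  0.0031  0.07  ] (-3.029, 0.0977) mean [150. 144. 130.]
bright 191 case [-0.0025  0.0591  0.07  ] (-3.017, 0.0924) mean [130. 131. 127.]
bright 56 case [ 0.0015 -0.1293  0.07  ] (-3.026, 0.0491) mean [141. 145. 142.]
bright 17 case [0.0329 0.0837 0.07  ] (-3.116, 0.0143) mean [147. 147. 150.]
bright 9 case [0.0044 0.1177 0.07  ] (-3.114, 0.0086) mean [109. 105.  98.]
bright 25 case [-0.0481 -0.0962  0.07  ] (-2.927, 0.0228) mean [143. 142. 146.]
bright 144 case [-0.0723  0.1073  0.07  ] (0.027, 0.0454) mean [114. 111. 102.]
bright 14 case [-0.1147 -0.1246  0.07  ] (-1.546, 0.0225) mean [122. 119. 111.]
orange 70 case [ 0.0323 -0.0807  0.1   ] (-1.549, 0.0249) mean [192.  98.  16.]
orange 51 case [ 0.0326 -0.0182  0.1   ] (-3.12, 0.0223) mean [201. 108.  20.]
orange 52 case [0.0322 0.0377 0.1   ] (-3.117, 0.0223) mean [200. 110.  23.]
(360, 420, 3) (360, 432, 3)
```

```bash
python3 - <<'E'
from h import *
c=cam("top"); I=c["image"].astype(np.float32).sum(2)
xs=np.arange(-.075,.0751,.005)
for y in (-.053,.003,.059):
    prof=[]
    for x in xs:
        uv=[proj(c,case(x,y+d,.070)) for d in (-.003,0,.003)]
        prof.append(np.mean([cv2.getRectSubPix(I,(1,1),tuple(map(float,q)))[0,0] for q in uv]))
    prof=np.array(prof); top=np.median(prof[10:20]); 
    print(y,[int(v) for v in prof])
E
```

```text
-0.053 [162, 146, 120, 135, 194, 515, 609, 599, 602, 607, 608, 614, 622, 623, 617, 592, 493, 450, 446, 503, 612, 633, 623, 617, 614, 582, 356, 124, 142, 140, 249]
0.003 [156, 147, 121, 146, 228, 431, 483, 479, 485, 492, 495, 490, 489, 479, 481, 459, 389, 360, 353, 411, 466, 477, 474, 472, 352, 177, 157, 120, 144, 141, 227]
0.059 [157, 147, 118, 158, 215, 285, 424, 427, 425, 442, 434, 414, 412, 411, 408, 403, 404, 414, 410, 409, 409, 411, 417, 409, 244, 164, 151, 117, 145, 144, 235]
```

```bash
python3 - <<'E'
from h import *
Rb=down(YAW+np.pi); plan((case(.033,-.002,.19),Rb),(case(.033,-.002,.122),Rb),(case(.033,.066,.122),Rb))
E
```

```text
[-0.1129, -0.289, 0.0156, 0.0001, -0.0003, -0.0021] rows 5
[0.0, -0.0, 0.068, 0.0, 0.0, 0.0] rows 2
[-0.0, 0.068, 0.0, 0.0, 0.0, 0.0] rows 2
```

```bash
python3 nudge.py '[[-0.02,-0.055,0.015,0,0,0],[-0.045,-0.115,0.015,0,0,0],[-0.07,-0.17,0.015,0,0,0],[-0.09,-0.23,0.015,0,0,0],[-0.113,-0.289,0.015,0,0,-0.002],[-0.113,-0.289,0.015,0,0,-0.002],[-0.113,-0.289,0.015,0,0,-0.002]]' 0 60
python3 nudge.py '[[0,0,0.04,0,0,0],[0,0,0.068,0,0,0],[0,0,0.068,0,0,0],[0,0,0.068,0,0,0]]'
python3 - <<'E'
from h import *
p,R=tool(); print(Ro.from_euler('z',-YAW).apply(p-C).round(4))
E
python3 nudge.py '[[0,0.01,0,0,0,0],[0,0.02,0,0,0,0],[0,0.03,0,0,0,0],[0,0.04,0,0,0,0],[0,0.055,0,0,0,0],[0,0.07,0,0,0,0],[0,0.07,0,0,0,0]]'
python3 - <<'E'
from h import *
p,R=tool(); print(Ro.from_euler('z',-YAW).apply(p-C).round(4))
E
```

```text
clock: 46.4
tcp_pos: [0.5624, -0.0332, 0.19]
orientation: [-0.001, -0.056, 0.998, 0.001]
wrist_force: [-0.0, 0.9, -0.0]
finger_gap: 0.0001
grip_force: 0.0
clock: 46.9
tcp_pos: [0.5638, -0.0299, 0.1262]
orientation: [0.002, -0.058, 0.998, 0.0]
wrist_force: [-1.9, 2.4, 17.3]
finger_gap: -0.0001
grip_force: 7.8
[ 0.034  -0.0003  0.1262]
clock: 47.78
tcp_pos: [0.5544, 0.0397, 0.1225]
orientation: [-0.0, -0.058, 0.998, 0.0]
wrist_force: [-0.7, 0.2, 0.7]
finger_gap: -0.0001
grip_force: 0.0
[0.0327 0.0699 0.1225]
```

```bash
python3 nudge.py '[[0,0,0.008,0,0,0],[0,0,0.016,0,0,0],[0,0,0.02,0,0,0],[0,0,0.02,0,0,0]]'
python3 nudge.py '[[0,0,0.003,0,0,0],[0,0,0.006,0,0,0],[0,0,0.006,0,0,0]]'
python3 - <<'E'
from h import *
p,R=tool(); print(Ro.from_euler('z',-YAW).apply(p-C).round(4))
E
```

```text
clock: 48.28
tcp_pos: [0.5549, 0.0388, 0.1028]
orientation: [0.0, -0.058, 0.998, 0.0]
wrist_force: [0.2, -0.8, 0.6]
finger_gap: 0.0
grip_force: 0.0
clock: 48.65
tcp_pos: [0.5553, 0.0379, 0.1002]
orientation: [0.001, -0.057, 0.998, 0.0]
wrist_force: [-8.1, 2.5, 27.8]
finger_gap: -0.0002
grip_force: 13.8
[0.0333 0.068  0.1002]
```

```bash
python3 nudge.py '[[0,0,-0.02,0,0,0],[0,0,-0.07,0,0,0],[0,0.06,-0.1,0,0,0],[0.03,0.12,-0.1,0,0,0],[0.06,0.18,-0.1,0,0,0],[0.06,0.2,-0.1,0,0,0],[0.06,0.2,-0.1,0,0,0]]'
cat >> h.py <<'E'
def orange(c,z=.0785):
    I=c["image"].astype(int); k=np.zeros(I.shape[:2],np.uint8); k[145:225,300:395]=(I[...,0]-I[...,2]>90)[145:225,300:395]
    n,l,st,ce=cv2.connectedComponentsWithStats(k)
    for i in range(1,n):
        if st[i,4]>=8:
            q=np.array([Ro.from_euler('z',-YAW).apply(ray(c,uv[::-1],z)-C) for uv in np.argwhere(l==i)]); print(st[i,4],"x",q[:,0].min().round(3),q[:,0].max().round(3),"y",q[:,1].min().round(3),q[:,1].max().round(3))
E
python3 - <<'E'
from h import *
orange(cam("top","t19.png")); cam("side","s19.png")
E
```

```text
clock: 49.52
tcp_pos: [0.4716, 0.2311, 0.1964]
orientation: [-0.0, -0.059, 0.998, 0.0]
wrist_force: [0.0, -0.4, 0.5]
finger_gap: 0.0003
grip_force: 0.0
70 x 0.024 0.047 y -0.096 -0.069
50 x 0.024 0.047 y -0.026 -0.007
116 x 0.023 0.043 y 0.035 0.081
```

```bash
python3 - <<'E'
from h import *
Rb=down(YAW+np.pi); plan((case(.033,-.058,.19),Rb))
E
```

```text
[-0.06, -0.3257, 0.0064, -0.0002, -0.0007, -0.0004] rows 6
```

```bash
python3 nudge.py '[[-0.01,-0.055,0.006,0,0,0],[-0.02,-0.115,0.006,0,0,0],[-0.03,-0.17,0.006,0,0,0],[-0.04,-0.23,0.006,0,0,0],[-0.05,-0.29,0.006,0,0,0],[-0.06,-0.3257,0.006,0,0,0],[-0.06,-0.3257,0.006,0,0,0]]'
python3 nudge.py '[[0,0,0.04,0,0,0],[0,0,0.068,0,0,0],[0,0,0.068,0,0,0],[0,0,0.068,0,0,0]]'
python3 nudge.py '[[0,0.01,0,0,0,0],[0,0.02,0,0,0,0],[0,0.03,0,0,0,0],[0,0.04,0,0,0,0],[0,0.055,0,0,0,0],[0,0.072,0,0,0,0],[0,0.072,0,0,0,0]]'
python3 nudge.py '[[0,0,0.008,0,0,0],[0,0,0.016,0,0,0],[0,0,0.02,0,0,0],[0,0,0.026,0,0,0],[0,0,0.026,0,0,0]]'
python3 - <<'E'
from h import *
p,R=tool(); print(Ro.from_euler('z',-YAW).apply(p-C).round(4))
E
```

```text
clock: 50.5
tcp_pos: [0.5698, -0.0916, 0.1898]
orientation: [-0.0, -0.054, 0.999, -0.0]
wrist_force: [0.6, -0.1, -0.4]
finger_gap: 0.0003
grip_force: 0.0
clock: 51.0
tcp_pos: [0.5695, -0.0869, 0.1235]
orientation: [0.0, -0.057, 0.998, 0.0]
wrist_force: [1.3, 0.3, 0.1]
finger_gap: -0.0003
grip_force: 0.0
clock: 51.88
tcp_pos: [0.5605, -0.0134, 0.1225]
orientation: [-0.001, -0.059, 0.998, 0.001]
wrist_force: [-1.1, 0.2, 0.6]
finger_gap: 0.0003
grip_force: 0.0
clock: 52.5
tcp_pos: [0.5614, -0.0153, 0.1002]
orientation: [0.001, -0.057, 0.998, 0.0]
wrist_force: [-9.0, 2.6, 29.5]
finger_gap: -0.0002
grip_force: 14.6
[0.0333 0.0144 0.1002]
```

```bash
python3 nudge.py '[[0,0,-0.03,0,0,0],[0,0,-0.084,0,0,0],[0,-0.05,-0.084,0,0,0],[0,-0.1,-0.084,0,0,0],[0,-0.136,-0.084,0,0,0],[0,-0.136,-0.084,0,0,0],[0,-0.136,-0.084,0,0,0]]'
python3 - <<'E'
from h import *
Rb=down(YAW+np.pi); plan((case(.033,-.121,.122),Rb))
E
```

```text
clock: 53.38
tcp_pos: [0.5759, -0.1503, 0.1796]
orientation: [-0.001, -0.057, 0.998, 0.001]
wrist_force: [-0.7, -0.6, -1.2]
finger_gap: 0.0002
grip_force: 0.0
[-0.0009, 0.0002, 0.0576, 0.0015, -0.0019, -0.001] rows 1
```

```bash
python3 nudge.py '[[-0.001,0,0.04,0,0,0],[-0.001,0,0.0576,0,0,0],[-0.001,0,0.0576,0,0,0],[-0.001,0,0.0576,0,0,0]]'
python3 nudge.py '[[0,0.01,0,0,0,0],[0,0.02,0,0,0,0],[0,0.03,0,0,0,0],[0,0.04,0,0,0,0],[0,0.055,0,0,0,0],[0,0.07,0,0,0,0],[0,0.079,0,0,0,0],[0,0.079,0,0,0,0]]'
python3 nudge.py '[[0,0,0.008,0,0,0],[0,0,0.016,0,0,0],[0,0,0.02,0,0,0],[0,0,0.026,0,0,0],[0,0,0.026,0,0,0]]'
python3 nudge.py '[[0,0,-0.03,0,0,0],[0,0,-0.09,0,0,0],[0.05,0.03,-0.12,0,0,0],[0.1,0.09,-0.13,0,0,0],[0.1,0.15,-0.13,0,0,0],[0.1,0.21,-0.13,0,0,0],[0.1,0.27,-0.13,0,0,0],[0.1,0.32,-0.13,0,0,0]]'
python3 nudge.py '[[0,0.05,0,0,0,0],[0,0.05,0,0,0,0]]'
python3 - <<'E'
from h import *
c=cam("top","t20.png"); s=cam("side","s20.png"); orange(c); print(scraper(c)[1])
I=c["image"].astype(np.float32).sum(2)
for y in (-.053,.003,.059):
    print(y,[int(np.mean([cv2.getRectSubPix(I,(1,1),tuple(map(float,proj(c,case(x,y+d,.070)))))[0,0] for d in (-.003,0,.003)])) for x in np.arange(-.06,.061,.005)])
r=lambda i,z:cv2.resize(i[:,:,::-1],None,fx=z,fy=z,interpolation=cv2.INTER_CUBIC)
a=r(c["image"][140:290,190:510],2.5); b=r(s["image"][155:255,220:420],2.0); d=r(c["image"][145:225,300:395],2.5)
o=np.zeros((580,800,3),np.uint8); o[:375]=a; o[378:578,:400]=b; o[378:578,410:410+d.shape[1]]=d[:200]
cv2.imwrite("pics/final.png",o)
E
```

```text
clock: 53.88
tcp_pos: [0.5779, -0.1494, 0.1237]
orientation: [0.0, -0.058, 0.998, 0.0]
wrist_force: [-0.6, 0.1, 1.0]
finger_gap: -0.0002
grip_force: 0.0
clock: 54.88
tcp_pos: [0.5682, -0.0705, 0.1227]
orientation: [-0.0, -0.058, 0.998, 0.001]
wrist_force: [-0.6, 0.4, 0.8]
finger_gap: 0.0
grip_force: 0.3
clock: 55.5
tcp_pos: [0.569, -0.0718, 0.1002]
orientation: [0.001, -0.057, 0.998, 0.0]
wrist_force: [-7.9, 4.0, 27.8]
finger_gap: 0.0001
grip_force: 13.4
clock: 56.5
tcp_pos: [0.4322, 0.2362, 0.2265]
orientation: [-0.0, -0.057, 0.998, -0.0]
wrist_force: [1.3, -0.0, -0.8]
finger_gap: -0.0004
grip_force: 0.0
clock: 56.75
tcp_pos: [0.4262, 0.2868, 0.2261]
orientation: [-0.001, -0.06, 0.998, 0.0]
wrist_force: [-0.4, -0.1, 0.2]
finger_gap: 0.0
grip_force: 0.0
108 x 0.024 0.043 y -0.078 -0.031
111 x 0.024 0.043 y -0.02 0.024
116 x 0.023 0.043 y 0.035 0.081
([0.4133, -0.3924, 0.028], -1.455, 0.0796)
-0.053 [131, 194, 514, 608, 600, 602, 606, 610, 612, 622, 621, 614, 618, 633, 636, 639, 563, 367, 362, 355, 398, 559, 627, 380, 126]
0.003 [144, 227, 430, 484, 479, 485, 492, 494, 488, 489, 477, 480, 483, 490, 490, 486, 424, 331, 362, 356, 391, 350, 180, 158, 124]
0.059 [158, 212, 283, 426, 427, 424, 441, 435, 415, 412, 410, 406, 403, 405, 412, 413, 335, 317, 363, 360, 371, 247, 162, 154, 119]
```

View pics/final.png

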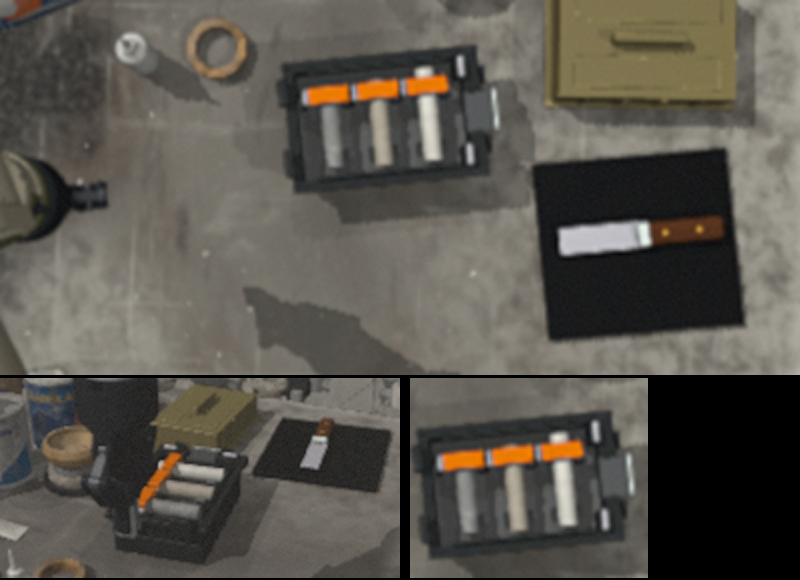

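The last picture shows all three orange straps lying flat (y spans -78..-31, -20..24 and 35..81 mm in the case frame). The cores lie in their bays, the scraper is flat on the tile, at about (640, 235), and the cover stands upright at about (640, 50).

```bash
python3 -c "
from workcell import env
print(env.hand_in())"
```

```text
the job is handed in; nothing more can be done
None
```

The job is handed in, though `hand_in()` gave no verdict: the cover is pried off and upright beside the case, the scraper is flat on the tile, all three cores are in bays of their own (about 1–3 mm off the bay middle by camera), and all three straps are pressed shut.

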